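# Clear a mis-taped bottle from the taping press into the reject drawer

### The job

First set the feed lever on the lever box to idle, which is straight upright. Then pull the grey cabinet's drawer open by its handle, take the mis-taped bottle off the sloping cradle under the taping head, lower it without dropping it so that it lies on its side on the drawer's floor, and push the drawer fully shut with the bottle inside. Leave the two standing bottles, the can and the bin where they are.

Things in the scene. Friction and masses are not known exactly. Their poses are not given: they have to be found in the camera images.
- cradle (a point): where the seated bottle's base centre lies on the white taping press (fixed, left or right, yaw varies), 100 mm up; z up, x level, away from the robot. From here the cradle, two steel rods (radius 5 mm, 30 mm apart), rises at 35 degrees from level along +x. The rods' axes run 27 mm under the bottle's axis; a stop plate at the low end reaches up to 12 mm under that axis
- taping_head (a point): middle of the lower front edge of the white taping head, 36 mm wide, 70 mm thick, that overhangs the bottle's upper end: 125 mm up the bottle's axis from its base and 60 mm square off the axis. It bars a gripper pointing straight down: tilt the tool about 35 degrees, square to the bottle, fingers down and away from the robot. 245 mm behind the cradle point: a column 50 mm wide, 370 mm high
- bottle: milky-white plastic bottle, 80 g or so, with a white tape strip over its mouth: body 52 mm diameter and 120 mm long, then a shoulder to a neck 32 mm in diameter, 165 mm in all. Origin at the centre of its base, z along its axis towards the mouth. It starts lying on the sloping cradle of the press, base at the low end towards the robot
- cabinet_drawer0 (a joint): how far the drawer is pulled out of the grey steel cabinet (283 x 280 x 105 mm in x, y, z, fixed, left or right, yaw varies), along drawer_floor's -x, m: 0 shut, at most 0.2; it starts shut or up to 10 mm ajar. Moves with about 1 N
- cabinet_drawer0_handle (a point): middle of the drawer's bar handle, a steel bar of 11 mm diameter and 120 mm length along drawer_floor's y axis, 35 mm in front of the drawer front; it can be pinched from above
- drawer_floor (a point): on the drawer's inner floor, at the middle of the front panel's inner face (moves with the drawer), 22 mm above the table; x into the cabinet, z up. The inside is 238 mm (x from 0 to 238) by 238 mm (y from -119 to 119); side walls rise 61 mm above the floor, the front panel about 70 mm. The handle is 56 mm in front of and 56 mm above this point
- lever_box: grey box 110 x 80 x 45 mm fixed to the bench between press and cabinet, origin at the centre of its underside, x away from the robot, yaw varies
- feed_lever (a joint): angle of the feed lever about the lever box's y axis, rad: 0 leaning 0.7 rad towards the robot, 0.7 straight upright (idle), 1.4 leaning 0.7 rad away. Stiff: stays where it is left
- feed_lever_tip (a point): centre of the lever's black ball, 34 mm diameter, at the end of a steel rod 115 mm from the pivot
- feed_lever_pivot (a point): pivot of the lever, on the lever box's axis, 45 mm above the table
- spare_bottle1: bystander: a bottle like the one on the cradle, standing upright between press and cabinet, behind the lever box; origin at the centre of its underside
- spare_bottle2: bystander: a bottle like the one on the cradle, standing upright at the far left; origin at the centre of its underside
- solvent_can: bystander: metal can with paper label, 68 mm diameter, 110 mm high, standing on the right; origin at the centre of its underside
- cap_bin: bystander: open grey bin 150 x 100 x 70 mm, far right; origin at the centre of its underside
Not all that is in view belongs to the job. Leave any pink or yellow look-alike of the lever_box alone.

How it is judged:
By the outcome, as a careful person would: the job done as asked, in the order asked, and still so for the second after the job is handed in, with the robot touching nothing.
It also fails if it takes over 72 s, if anything falls off the work surface, if the arm or the gripper's body presses on something with over 40 N, if the wrist force passes 120 N, or if a joint passes its speed limit or range.

### The arm

A 6-joint arm with a two-finger parallel gripper is mounted at the origin on the work surface. World frame = base frame: x ahead of the robot, y to its left, z up, the work surface at z = 0. Lengths are in mm, angles in rad, forces in N, time in s.
With the tool pointing down it reaches from about 400 to 825 mm from the base axis. Payload 7 kg.
Tool frame: the origin (TCP) lies on the front face of the gripper's body, between the roots of the fingers; the fingertips stand 73 mm ahead of it and the grasp point (between the pads) lies 54 mm ahead of it; z points along the fingers, y is the line along which they close (so a half turn about z gives the same grasp; the last joint's range is limited). The gripper opens to 85 mm and grips with 20 to 120 N. Pads are 22 mm wide; open, the fingers measure 114 mm over their backs; the gripper's body (76 mm by 85 mm) begins 54 mm behind the grasp point. The pads swing forward as they close: fully open they stand 13 mm farther back than shut.
Start: joints at [-1.023, 0.359, 0.012, 0, -1.224, -0.288], TCP at [173.373, -652.332, 303.902] pointing down, gripper open.
Joint ranges: [-3.07, 3.07], [-1.43, 2.12], [-1.02, 1.25], [-3.03, 1.67], [-3.05, -0], [-3.03, 3.03]. Speed limits (rad/s): [2.39, 2.39, 3.01, 3.14, 3.14, 3.14].

### API

Orientations are given as a rotation vector (axis times angle).
In Python, from plant import bot gives the robot as it stands.
- The arm moves only by the tool move_arm, never from a script. Its argument "increments" is a list of rows, each a list of 3 entries, a list of its own where there are three numbers: the shift along the tool's x, y, z as a fraction of full scale, then the turn, a rotation vector about the tool's x, y, z as a fraction of full scale, then the opening, from -1 (shut) to 1 (fully open). In form: [[[x, y, z], [ax, ay, az], grip], ...]. A call has 1 to 8 rows; each row shifts and turns the commanded pose from where the row before left it, along the tool's axes as they then stand; what a row does not reach is not made up. Full scale, the value 1, is 0.3 m for a shift and 2 rad for a turn. A row lasts 1/8 s, in which the tool goes at most 62.5 mm and 10.7 degrees, less where a joint would pass 70% of its speed; a pose out of reach is approached as far as the arm can. A call with a number of a shift or a turn outside -1 to 1 is refused whole. A call with a gripper value outside its range is refused whole. The fingers move at their own pace and stop on an object; "grip_force" is the grip in N (left out, the last holds). Time passes only in rows, so rows that do not move let the fingers close. It gives the time, the measured TCP pose, the force, the opening and the grip force at its end, in the units of the state.
- bot.state(): the state, without advancing time (a new reading comes with each control period).
- bot.get_image(name): name is "scene" or "side" or "wrist"; returns a dict with "pixels" (420x560x3 uint8, red, green, blue), "mtx" (3x3 intrinsics, pixels), "extrinsics" (4x4, takes a point from camera to world coordinates); the wrist camera has in their place "T_tool_cam" (4x4, takes a point from camera to tool coordinates, whose origin is the TCP and whose axes are the flange's). Camera axes: x right, y down, z forward; pixel columns grow to the right and rows downward; lengths in mm; the calibration is good to about 2 mm. A picture is of the moment at which its call begins: read the wrist's pose just before it. There is no depth.
- bot.hand_in(): hands the job in; it is judged then, once.
The state is a dict: "t": time; "joint_positions": joint angles; "joint_velocities": joint speeds; "joint_torque": joint torques, N m; "eef_pos": TCP position; "orientation": TCP orientation; "wrist_force": force on the tool from outside, world axes, zero at the start; "torque": the same for the moment, N m; "gripper_width": finger opening in mm; "finger_force": force on a finger pad.
Only numpy, scipy, OpenCV 4.12 (cv2) and the standard library are available. Lean on these libraries where they do the work, as an engineer would, in place of code of your own. Each camera call takes 0.05 s, during which the arm holds its last target. There are 200 camera calls.

## Working session

There is one attempt and no reset: what is moved stays moved. The work goes in short steps, Python scripts to look and compute and a tool call to move; the robot and the scene stay as the last step left them, time stands still between calls to the robot, and variables do not carry over. Pictures are saved under pics/ and viewed, at most 10 in all, crops included, and the job is handed in when it is done.

Besides the shell and the picture viewer there is one more tool, called after "Request:" as name(argument=value, ...), one argument or row to a line, values as JSON. move_arm: Moves the arm, as the interface text tells. Shift numbers are shares of 0.3 m and turn numbers shares of 2 rad, none past 1 either way. Its arguments: {"type":"object","properties":{"increments":{"type":"array"},"grip_force":{"type":"number"}},"required":["increments"]}

```bash
ls; mkdir -p pics; python3 - <<'E'
from plant import bot
import cv2,numpy as np
s=bot.state();print(s)
ims=[]
for n in("scene","side"):
    d=bot.get_image(n);cv2.imwrite(f"pics/{n}0.png",d["pixels"][:,:,::-1]);print(n,d["mtx"].tolist(),np.round(d["extrinsics"],3).tolist())
d=bot.get_image("wrist");cv2.imwrite("pics/wrist0.png",d["pixels"][:,:,::-1]);print(d["mtx"].tolist(),np.round(d["T_tool_cam"],3).tolist())
E
```

```text
pics
{'t': 0.0, 'joint_positions': array([-1.02289844e+00,  3.59369111e-01,  1.10852974e-02, -3.66291864e-04,
       -1.22410458e+00, -2.88100633e-01]), 'joint_velocities': array([ 5.28994571e-04, -3.98944801e-04,  3.41424067e-05,  6.16011690e-04,
        4.50543997e-04,  8.31845712e-04]), 'joint_torque': array([-4.17714791e-04, -5.83313155e+01,  2.93425691e+01,  6.93632349e+00,
       -5.82086766e-03, -3.52489656e-05]), 'eef_pos': array([ 173.29661442, -652.00618498,  302.98368029]), 'orientation': array([ 4.06704548e-01, -3.11482048e+00, -2.50483881e-03]), 'wrist_force': array([ 1.06987597,  0.01884141, -0.73578086]), 'torque': array([-0.02411109, -0.02234862,  0.0031584 ]), 'finger_force': 0.0, 'gripper_width': 85.27694471748272}
scene [[409.77251350714806, 0.0, 280.33971715058726], [0.0, 409.77251350714806, 203.25178657177483], [0.0, 0.0, 1.0]] [[0.809, 0.366, -0.46, 1133.847], [0.588, -0.503, 0.633, -857.317], [0.001, -0.783, -0.623, 991.091], [0.0, 0.0, 0.0, 1.0]]
side [[400.0886267707704, 0.0, 287.2111176623742], [0.0, 400.0886267707704, 203.44181394228792], [0.0, 0.0, 1.0]] [[-0.755, -0.443, 0.483, -145.975], [-0.655, 0.492, -0.573, 772.691], [0.016, -0.749, -0.662, 1032.757], [0.0, 0.0, 0.0, 1.0]]
[[340.45634643579956, 0.0, 278.1787458676224], [0.0, 340.45634643579956, 210.95202352900014], [0.0, 0.0, 1.0]] [[-0.001, -0.958, -0.286, 72.082], [1.0, -0.001, -0.0, -1.164], [-0.0, -0.286, 0.958, -68.822], [0.0, 0.0, 0.0, 1.0]]
```

View pics/scene0.png

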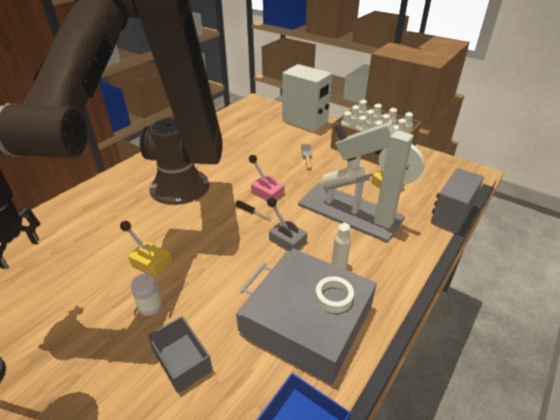

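View pics/side0.png

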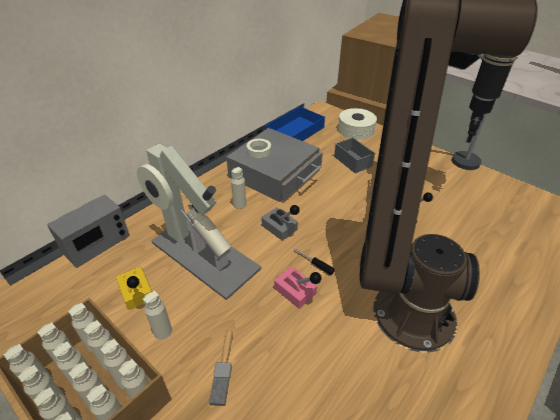

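The grey lever box is at scene (288,235) with its ball at (272,202), and at side (280,222) with its ball at (295,210). Pink boxes are at scene (267,188) and side (295,287). Yellow ones are at scene (150,258) and (385,180) and side (133,285). Grey is the one described, because it stands between the press and the cabinet. The press is on the left and the cabinet on the right. I'll enlarge both views to confirm.

```bash
python3 - <<'E'
import cv2,numpy as np
a=cv2.imread("pics/scene0.png")[110:360,225:395];b=cv2.imread("pics/side0.png")[125:300,145:330]
a=cv2.resize(a,None,fx=2.4,fy=2.4,interpolation=cv2.INTER_CUBIC);b=cv2.resize(b,None,fx=2.1,fy=2.1,interpolation=cv2.INTER_CUBIC)
m=np.zeros((600,800,3),np.uint8);m[:a.shape[0],:a.shape[1]]=a;m[:b.shape[0],408:408+b.shape[1]]=b
cv2.imwrite("pics/m1.png",m)
E
```

```text
(no output)
```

View pics/m1.png

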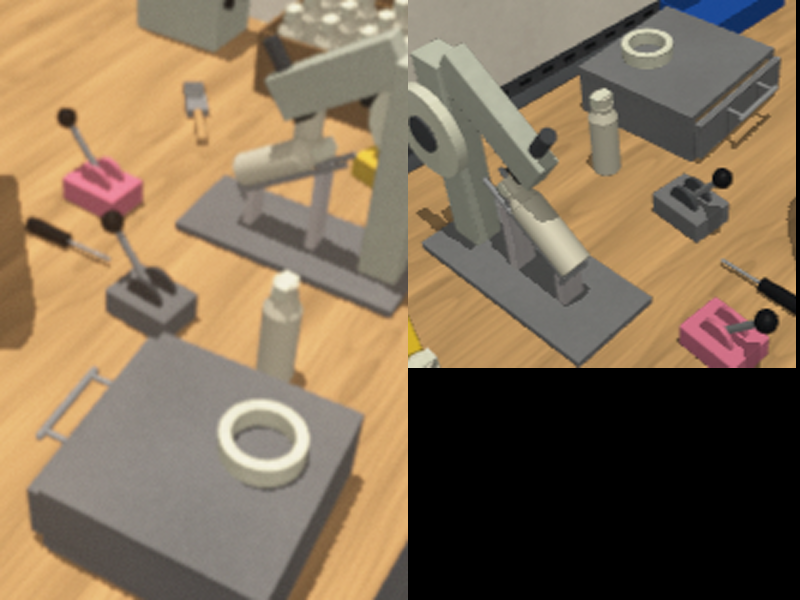

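The crops confirm the grey lever box. Its ball is at scene (272,202) and side (294.5,210). The handle ends are at scene (265,265) and (242,292), and side (320,168) and (298,179). The bottle's base is at scene (326,181) and side (222,246). I'll triangulate these points.

```bash
cat > h.py <<'E'
import numpy as np,cv2
from scipy.spatial.transform import Rotation as R
K1=np.array([[409.7725,0,280.34],[0,409.7725,203.252],[0,0,1]]);K2=np.array([[400.0886,0,287.211],[0,400.0886,203.442],[0,0,1]])
KW=np.array([[340.456,0,278.179],[0,340.456,210.952],[0,0,1]])
def tri(obs):
    "obs: list of (K,T_world_cam,(u,v)) -> point, residual mm"
    A=np.zeros((3,3));b=np.zeros(3);L=[]
    for K,T,p in obs:
        d=T[:3,:3]@np.linalg.inv(K)@np.array([p[0],p[1],1.]);d/=np.linalg.norm(d);P=np.eye(3)-np.outer(d,d)
        A+=P;b+=P@T[:3,3];L.append((P,T[:3,3]))
    x=np.linalg.solve(A,b);return x,[float(np.linalg.norm(P@(x-o)).round(1)) for P,o in L]
def ray(K,T,p,z):
    d=T[:3,:3]@np.linalg.inv(K)@np.array([p[0],p[1],1.]);o=T[:3,3];return o+d*(z-o[2])/d[2]
def proj(K,T,x):
    c=np.linalg.inv(T)@np.append(x,1);p=K@c[:3];return p[:2]/p[2]
def toolT(s):
    T=np.eye(4);T[:3,:3]=R.from_rotvec(s["orientation"]).as_matrix();T[:3,3]=s["eef_pos"];return T
E
python3 - <<'E'
from plant import bot
from h import *
T1=bot.get_image("scene")["extrinsics"];T2=bot.get_image("side")["extrinsics"]
np.save("T1.npy",T1);np.save("T2.npy",T2)
pts=dict(ball=((271.7,202.1),(294.5,209.8)),hA=((265.4,265),(319.8-21.5,178.8)),hB=((242.1,291.7),(319.8,167.9)),base=((326.3,180.8),(222,246)),cabFL=((292.5,248.8),(227.9,157.4)))
pts["spare1top"]=((225+287/2.4,110+275/2.4),(145+(600-408)/2.1,125+95/2.1))
for k,(a,b) in pts.items():print(k,*tri([(K1,T1,a),(K2,T2,b)]))
f=lambda x,y:(225+x/2.4,110+y/2.4)
g=lambda x,y:(145+(x-408)/2.1,125+y/2.1)
print("cab top z105 scene",[ray(K1,T1,f(*p),105).round()[:2] for p in((162,333),(362,418),(32,492))])
print("cab top side",[ray(K2,T2,g(*p),105).round()[:2] for p in((582,68),(668,12),(778,50),(697,125))])
print("box top z45 scene",[ray(K1,T1,f(*p),45).round()[:2] for p in((107,297),(135,262),(196,297),(163,325))])
print("box top side",[ray(K2,T2,g(*p),45).round()[:2] for p in((655,195),(675,172),(728,207),(692,230))])
print("press plate scene",[ray(K1,T1,f(*p),15).round()[:2] for p in((178,225),(228,178),(390,310))])
print("press plate side",[ray(K2,T2,g(*p),15).round()[:2] for p in((425,240),(580,360),(650,297))])
E
```

```text
ball [471.99857732   2.21051961 133.39660942] [1.2, 1.2]
hA [ 605.56475503 -194.04918142   80.68648097] [7.1, 7.1]
hB [ 601.63465611 -312.11145758   70.58783163] [1.8, 1.8]
base [543.63943935 255.24903886 107.61893087] [5.3, 5.3]
cabFL [734.68835045 -81.01385395 163.28778266] [100.2, 100.2]
spare1top [742.03919626   9.48631069 166.9750754 ] [2.4, 2.4]
cab top z105 scene [array([ 640., -114.]), array([907., -92.]), array([ 664., -396.])]
cab top side [array([891., -83.]), array([ 908., -342.]), array([ 651., -385.]), array([ 613., -100.])]
box top z45 scene [array([503., -51.]), array([491.,  34.]), array([605.,  23.]), array([599., -51.])]
box top side [array([589.,  35.]), array([603., -31.]), array([478., -26.]), array([487.,  55.])]
press plate scene [array([473., 175.]), array([470., 331.]), array([828., 192.])]
press plate side [array([819., 344.]), array([453., 335.]), array([459., 184.])]
```

```bash
cat >> h.py <<'E'
def rot(zdir,ydir):
    z=np.array(zdir,float);z/=np.linalg.norm(z);y=np.array(ydir,float);y-=z*(y@z);y/=np.linalg.norm(y)
    return np.column_stack([np.cross(y,z),y,z])
def plan(p0,R0,p1,R1,n,nd=3):
    "n equal rows from commanded pose 0 to 1; prints the row, returns pose reached with rounded rows"
    w=R.from_matrix(R0.T@R1).as_rotvec()/n;p=p0.copy();Rc=R0.copy();d=(p1-p0)/n;rows=[]
    for i in range(n):
        s=np.round(Rc.T@d/300,nd);t=np.round(w/2,nd)
        rows.append([s.tolist(),t.tolist()]);p=p+Rc@(s*300);Rc=Rc@R.from_rotvec(t*2).as_matrix()
    for r in rows:print(r)
    print("per row mm",np.linalg.norm(d).round(1),"deg",np.degrees(np.linalg.norm(w)).round(1));return p,Rc
E
python3 - <<'E'
from plant import bot
from h import *
s=bot.state();T=toolT(s);Rd=rot([0,0,-1],[0,1,0])
p,r=plan(T[:3,3],T[:3,:3],np.array([430,-200,340.]),Rd,12,2)
print(p)
E
```

```text
[[-0.1, 0.1, -0.01], [0.0, -0.0, 0.01]]
[[-0.1, 0.11, -0.01], [0.0, -0.0, 0.01]]
[[-0.1, 0.11, -0.01], [0.0, -0.0, 0.01]]
[[-0.09, 0.11, -0.01], [0.0, -0.0, 0.01]]
[[-0.09, 0.11, -0.01], [0.0, -0.0, 0.01]]
[[-0.09, 0.11, -0.01], [0.0, -0.0, 0.01]]
[[-0.09, 0.11, -0.01], [0.0, -0.0, 0.01]]
[[-0.09, 0.12, -0.01], [0.0, -0.0, 0.01]]
[[-0.08, 0.12, -0.01], [0.0, -0.0, 0.01]]
[[-0.08, 0.12, -0.01], [0.0, -0.0, 0.01]]
[[-0.08, 0.12, -0.01], [0.0, -0.0, 0.01]]
[[-0.08, 0.12, -0.01], [0.0, -0.0, 0.01]]
per row mm 43.4 deg 1.2
[ 430.36858152 -200.03883363  339.70282638]
```

Request:
move_arm(
  increments=[
    [[-0.1,0.1,-0.01],[0,0,0.01],1],
    [[-0.1,0.11,-0.01],[0,0,0.01],1],
    [[-0.1,0.11,-0.01],[0,0,0.01],1],
    [[-0.09,0.11,-0.01],[0,0,0.01],1],
    [[-0.09,0.11,-0.01],[0,0,0.01],1],
    [[-0.09,0.11,-0.01],[0,0,0.01],1],
    [[-0.09,0.11,-0.01],[0,0,0.01],1],
    [[-0.09,0.12,-0.01],[0,0,0.01],1],
  ],
)

```text
t: 1.25
eef_pos: [345.2, -349.2, 328.1]
orientation: [-0.155, 3.137, -0.0]
wrist_force: [0.1, 0.8, 0.4]
gripper_width: 85.5
finger_force: 0.0
```

Request:
move_arm(
  increments=[
    [[-0.08,0.12,-0.01],[0,0,0.01],1],
    [[-0.08,0.12,-0.01],[0,0,0.01],1],
    [[-0.08,0.12,-0.01],[0,0,0.01],1],
    [[-0.08,0.12,-0.01],[0,0,0.01],1],
    [[0,0,0],[0,0,0],-1],
  ],
)

```text
t: 1.88
eef_pos: [431.6, -198.2, 340.2]
orientation: [-0.036, 3.141, 0.0]
wrist_force: [-0.0, 1.1, -0.6]
gripper_width: 69.8
finger_force: 0.0
```

```bash
python3 - <<'E'
from plant import bot
from h import *
s=bot.state();d=bot.get_image("wrist");cv2.imwrite("pics/w1.png",d["pixels"][:,:,::-1]);np.save("w1T.npy",toolT(s)@d["T_tool_cam"]);print(s["t"],s["eef_pos"],s["orientation"],s["joint_positions"].round(2))
E
```

```text
1.875 [ 431.55862526 -198.20808345  340.16485595] [-3.59837631e-02  3.14061948e+00  1.67897751e-04] [-0.01 -0.   -0.35 -0.   -1.22 -1.53]
```

Request:
move_arm(
  increments=[
    [[0,0.17,0],[0,0,0],-1],
    [[0,0.17,0],[0,0,0],-1],
    [[0,0.17,0],[0,0,0],-1],
    [[0,0.17,0],[0,0,0],-1],
    [[0,0.17,0],[0,0,0],-1],
    [[0,0.17,0],[0,0,0],-1],
    [[0,0,0],[0,0,0],-1],
  ],
)

```text
t: 2.8
eef_pos: [424.3, 107.6, 339.8]
orientation: [0.036, -3.141, -0.0]
wrist_force: [0.7, -1.1, -0.3]
gripper_width: -0.1
finger_force: 0.0
```

```bash
python3 - <<'E'
from plant import bot
from h import *
s=bot.state();d=bot.get_image("wrist");cv2.imwrite("pics/w2.png",d["pixels"][:,:,::-1]);np.save("w2T.npy",toolT(s)@d["T_tool_cam"]);print(s["t"],s["eef_pos"],s["orientation"],s["joint_positions"].round(2))
a=cv2.imread("pics/w1.png");b=cv2.imread("pics/w2.png")
E
```

```text
2.8 [424.25933144 107.62450544 339.7692661 ] [ 3.59536407e-02 -3.14126261e+00 -3.30949092e-05] [ 0.7  -0.07 -0.42 -0.   -1.22 -2.25]
```

View pics/w1.png

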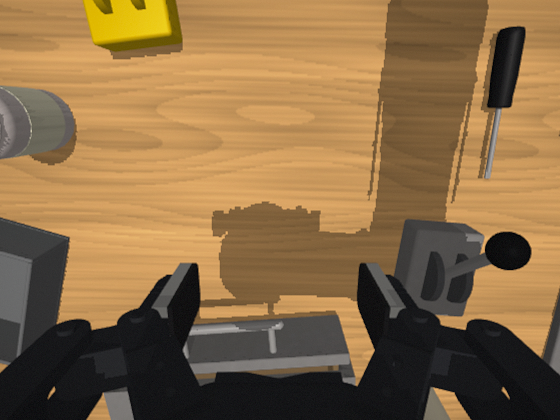

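View pics/w2.png

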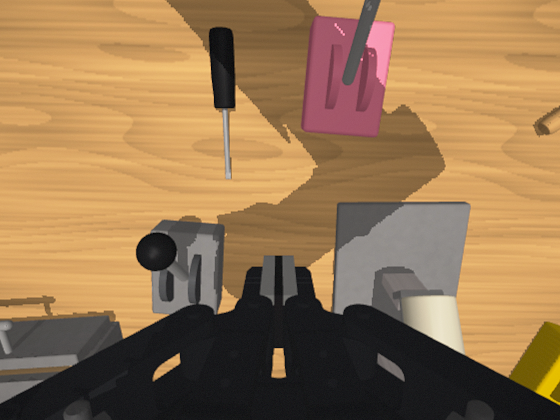

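w1 shows the lever ball at (508,251), the box at about (405–482, 222–315) and the handle end at (283,325). w2 shows the ball at (156,252), the box at (152–224, 222–314), the press plate with near corners (338,203) and (469,203), and the bottle's base end at about (430,296).

```bash
python3 - <<'E'
from h import *
W1,W2,T1,T2=[np.load(f) for f in("w1T.npy","w2T.npy","T1.npy","T2.npy")]
for n,c0 in(("w1",(508,251)),("w2",(156,252))):
    g=cv2.cvtColor(cv2.imread(f"pics/{n}.png"),cv2.COLOR_BGR2GRAY);m=(g<35).astype(np.uint8)
    k,l,st,c=cv2.connectedComponentsWithStats(m);i=l[c0[1],c0[0]];print(n,st[i],c[i])
b=[(KW,W1,(508,251)),(KW,W2,(156,252))]
print("ball wrist",*tri(b)); print("ball all",*tri(b+[(K1,T1,(271.7,202.1)),(K2,T2,(294.5,209.8))]))
print("box w2 z45",[ray(KW,W2,p,45).round(1)[:2] for p in((163,222),(224,225),(215,314),(152,312))])
print("box w1 z45",[ray(KW,W1,p,45).round(1)[:2] for p in((405,220),(482,233),(466,316),(396,300))])
print("plate w2",[ray(KW,W2,p,z).round(1)[:2] for z in(0,12) for p in((338,203),(469,203),(333,300),(462,290))])
print("handle",*tri([(KW,W1,(283,325)),(K1,T1,(265.4,265)),(K2,T2,(298.3,178.8))]),ray(KW,W1,(283,325),78),ray(KW,W1,(200,328),78))
print("h2",[ray(K1,T1,p,78).round() for p in((265.4,265),(242.1,291.7))],[ray(K2,T2,p,78).round() for p in((298.3,178.8),(319.8,167.9))])
print("base-ish",*tri([(KW,W2,(430,300)),(K1,T1,(326.3,180.8)),(K2,T2,(222,246))]),[proj(KW,W2,np.array(x)).round() for x in((545,250,100),(560,250,110))])
E
```

```text
w1 [ 485  232   46   38 1341] [507.51230425 250.59060403]
w2 [     0      0    560    420 188572] [280.69296078 173.22808795]
ball wrist [473.50942772   1.64558556 135.45300185] [0.0, 0.0]
ball all [473.08143693   1.73909114 134.26710397] [1.0, 0.9, 0.6, 2.2]
box w2 z45 [array([476.8, -21.8]), array([478.9,  46.8]), array([594.4,  33.1]), array([593.3, -43.9])]
box w1 z45 [array([476.1, -55.4]), array([489.7,  34.2]), array([598.4,  35.6]), array([578. , -53.1])]
plate w2 [array([462.4, 182. ]), array([458.8, 344.9]), array([599. , 185.1]), array([580. , 357.7]), array([459.2, 179.7]), array([455.7, 337.9]), array([591.7, 182.7]), array([573.3, 350.2])]
handle [ 601.27351525 -191.3103109    77.24089534] [6.6, 5.6, 10.4] [ 592.8853763  -190.09652088   78.        ] [ 598.87091633 -283.83982913   78.        ]
h2 [array([ 598., -196.,   78.]), array([ 607., -315.,   78.])] [array([ 613., -192.,   78.]), array([ 595., -305.,   78.])]
base-ish [538.94090278 259.45569357 106.48921679] [6.4, 5.0, 8.5] [array([414., 307.]), array([416., 325.])]
```

```bash
python3 - <<'E'
from h import *
W1,W2=[np.load(f) for f in("w1T.npy","w2T.npy")]
def segs(n,W,box,z,ml):
    x0,y0,x1,y1=box;g=cv2.cvtColor(cv2.imread(f"pics/{n}.png"),cv2.COLOR_BGR2GRAY)[y0:y1,x0:x1]
    for s in cv2.createLineSegmentDetector().detect(g)[0][:,0]:
        a=s[:2]+[x0,y0];b=s[2:]+[x0,y0]
        if np.hypot(*(a-b))<ml:continue
        A,B=ray(KW,W,a,z)[:2],ray(KW,W,b,z)[:2];d=B-A;ang=np.degrees(np.arctan2(d[1],d[0]))%180
        print(n,a.round(1),b.round(1),A.round(),B.round(),"ang",(ang if ang<135 else ang-180).round(1))
segs("w2",W2,(140,210,240,320),45,25)
segs("w1",W1,(385,210,490,320),45,25)
print("cab");segs("w1",W1,(185,310,360,400),78,40)
print("plate");segs("w2",W2,(325,195,480,360),12,40)
E
```

```text
w2 [160.3 318.7] [187.1 304.9] [602. -34.] [582.  -0.] ang 120.5
w2 [223.3 259.3] [219.2 310.8] [521.  45.] [590.  38.] ang -5.5
w2 [201.  255.6] [199.5 302. ] [517.  19.] [578.  15.] ang -4.1
w2 [223.9 225.6] [222.8 258.2] [480.  47.] [520.  44.] ang -3.2
w2 [151.6 311.9] [150.6 271.8] [593. -44.] [539. -41.] ang -3.6
w2 [214.4 309.3] [216.  241.8] [588.  33.] [499.  37.] ang -2.9
w2 [159.2 300.7] [158.1 271.9] [577. -34.] [539. -32.] ang -2.4
w2 [186.6 246.8] [187.5 274.4] [506.   3.] [541.   2.] ang -1.4
w2 [193.8 301.8] [197.2 258.1] [578.   8.] [520.  15.] ang -6.7
w2 [165.7 298.1] [165.8 271.9] [574. -26.] [539. -23.] ang -4.3
w1 [474.3 269.6] [470.1 296.8] [536.  34.] [572.  36.] ang 2.7
w1 [406.7 218.4] [465.6 223.2] [474. -54.] [478.  13.] ang 86.4
w1 [404.9 306.1] [385.5 275.7] [586. -41.] [546. -70.] ang 35.1
w1 [401.2 284. ] [418.1 307.3] [556. -50.] [587. -25.] ang 38.3
w1 [393.4 274.2] [404.5 218.2] [544. -60.] [474. -56.] ang -3.5
w1 [419.8 295.7] [429.7 252. ] [572. -25.] [514. -22.] ang -3.4
cab
w1 [336.3 310.1] [355.5 378.2] [ 572. -131.] [ 664. -102.] ang 17.8
w1 [
[... 345 characters left out ...]
 369.3] [335.6 364.5] [ 654. -221.] [ 645. -127.] ang 95.4
plate
w2 [363.  302.1] [471.7 358.5] [594. 223.] [680. 383.] ang 61.8
w2 [330.6 309.4] [336.2 203.2] [606. 181.] [459. 178.] ang 1.1
w2 [454.4 295.2] [404.4 295.7] [581. 342.] [583. 276.] ang 92.0
w2 [336.9 201.4] [464.4 201. ] [457. 178.] [453. 332.] ang 91.5
w2 [337.1 250.5] [334.2 310.6] [521. 183.] [608. 185.] ang 1.6
w2 [470.5 204.8] [455.7 296.7] [458. 340.] [583. 344.] ang 1.7
w2 [466.9 204.1] [410.6 204.3] [457. 336.] [459. 268.] ang 91.5
w2 [462.6 350.7] [454.1 299.2] [667. 368.] [587. 342.] ang 17.6
w2 [338.8 206.9] [337.5 246.9] [464. 181.] [516. 183.] ang 2.4
w2 [394.4 204.4] [340.6 204.4] [459. 248.] [461. 183.] ang 91.3
```

```bash
python3 - <<'E'
from plant import bot
from h import *
T=toolT(bot.state());c,s=np.cos(np.radians(-3.5)),np.sin(np.radians(-3.5))
Rl=rot([0,0,-1],[-s,c,0])
p,r=plan(T[:3,3],T[:3,:3],np.array([473,1.7,250.]),Rl,4)
p,r=plan(p,r,np.array([473,1.7,187.]),Rl,2)
E
```

```text
[[-0.039, -0.088, 0.075], [-0.0, -0.0, 0.01]]
[[-0.041, -0.087, 0.075], [-0.0, -0.0, 0.01]]
[[-0.042, -0.086, 0.075], [-0.0, -0.0, 0.01]]
[[-0.044, -0.086, 0.075], [-0.0, -0.0, 0.01]]
per row mm 36.6 deg 1.2
[[0.0, -0.0, 0.105], [-0.0, -0.0, 0.001]]
[[0.0, -0.0, 0.105], [-0.0, -0.0, 0.001]]
per row mm 31.4 deg 0.1
```

Request:
move_arm(
  increments=[
    [[-0.039,-0.088,0.075],[0,0,0.01],0.6],
    [[-0.041,-0.087,0.075],[0,0,0.01],0.6],
    [[-0.042,-0.086,0.075],[0,0,0.01],0.6],
    [[-0.044,-0.086,0.075],[0,0,0.01],0.6],
    [[0,0,0],[0,0,0],0.6],
    [[0,0,0],[0,0,0],0.6],
  ],
)

```text
t: 3.6
eef_pos: [473.0, 0.1, 250.2]
orientation: [0.098, 3.14, -0.0]
wrist_force: [0.7, 0.3, 0.5]
gripper_width: 68.6
finger_force: 0.0
```

Request:
move_arm(
  increments=[
    [[0,0,0.105],[0,0,0],0.6],
    [[0,0,0.105],[0,0,0],0.6],
    [[0,0,0],[0,0,0],0.6],
    [[0,0,0],[0,0,0],-0.3],
    [[0,0,0],[0,0,0],-0.3],
    [[0,0,0],[0,0,0],-0.3],
  ],
  grip_force=20,
)

```text
t: 4.35
eef_pos: [473.7, 2.1, 188.5]
orientation: [0.094, 3.138, 0.003]
wrist_force: [-3.6, 4.5, 5.4]
gripper_width: 32.7
finger_force: 19.3
```

Request:
move_arm(
  increments=[
    [[-0.043,0,-0.032],[0,0,0],-0.3],
    [[-0.047,0,-0.025],[0,0,0],-0.3],
    [[-0.05,0,-0.018],[0,0,0],-0.3],
    [[-0.052,0,-0.011],[0,0,0],-0.3],
    [[-0.053,0,-0.004],[0,0,0],-0.3],
    [[0,0,0],[0,0,0],-0.3],
    [[0,0,0],[0,0,0],-0.3],
  ],
)

```text
t: 5.22
eef_pos: [547.1, -2.4, 214.8]
orientation: [0.094, 3.138, 0.002]
wrist_force: [0.1, 5.8, 0.4]
gripper_width: 32.8
finger_force: 20.7
```

```bash
cat > look.py <<'E'
import sys
from plant import bot
from h import *
n,tag=sys.argv[1:3];s=bot.state();d=bot.get_image(n);cv2.imwrite(f"pics/{tag}.png",d["pixels"][:,:,::-1])
if n=="wrist":np.save(tag+"T.npy",toolT(s)@d["T_tool_cam"])
print(s["t"],s["eef_pos"].round(1),s["orientation"].round(3),s["joint_positions"].round(2),s["wrist_force"].round(1),s["gripper_width"].round(1),round(s["finger_force"],1))
E
python3 look.py scene s2; python3 look.py side d2
```

```text
Traceback (most recent call last):
  File "look.py", line 6, in <module>
    print(s["t"],s["eef_pos"].round(1),s["orientation"].round(3),s["joint_positions"].round(2),s["wrist_force"].round(1),s["gripper_width"].round(1),round(s["finger_force"],1))
                                                                                                                         ^^^^^^^^^^^^^^^^^^^^^^^^
AttributeError: 'float' object has no attribute 'round'
Traceback (most recent call last):
  File "look.py", line 6, in <module>
    print(s["t"],s["eef_pos"].round(1),s["orientation"].round(3),s["joint_positions"].round(2),s["wrist_force"].round(1),s["gripper_width"].round(1),round(s["finger_force"],1))
                                                                                                                         ^^^^^^^^^^^^^^^^^^^^^^^^
AttributeError: 'float' object has no attribute 'round'
```

```bash
sed -i 's/s\["gripper_width"\].round(1)/round(float(s["gripper_width"]),1)/' look.py; python3 - <<'E'
from plant import bot
from h import *
T=toolT(bot.state());a=np.radians(5)
Rh=rot([0,0,-1],[-np.cos(a),-np.sin(a),0])
p=T[:3,3]+[0,0,90];p,r=plan(p,T[:3,:3],np.array([600,-200,280.]),Rh,10)
E
```

```text
[[-0.022, -0.065, 0.008], [-0.0, 0.0, -0.086]]
[[-0.01, -0.067, 0.008], [-0.0, 0.0, -0.086]]
[[0.001, -0.068, 0.008], [-0.0, 0.0, -0.086]]
[[0.013, -0.067, 0.008], [-0.0, 0.0, -0.086]]
[[0.024, -0.064, 0.008], [-0.0, 0.0, -0.086]]
[[0.035, -0.059, 0.008], [-0.0, 0.0, -0.086]]
[[0.044, -0.052, 0.008], [-0.0, 0.0, -0.086]]
[[0.053, -0.043, 0.008], [-0.0, 0.0, -0.086]]
[[0.059, -0.034, 0.008], [-0.0, 0.0, -0.086]]
[[0.064, -0.023, 0.008], [-0.0, 0.0, -0.086]]
per row mm 20.6 deg 9.8
```

Request:
move_arm(
  increments=[
    [[0,0,0],[0,0,0],0.5],
    [[0,0,0],[0,0,0],0.5],
    [[0,0,0],[0,0,0],0.5],
    [[0,0,-0.1],[0,0,0],0.5],
    [[0,0,-0.2],[0,0,0],0.5],
    [[0,0,0],[0,0,0],0.5],
  ],
)

```text
t: 6.08
eef_pos: [548.4, -3.1, 308.9]
orientation: [0.094, 3.132, 0.003]
wrist_force: [0.3, 0.4, -0.9]
gripper_width: 64.1
finger_force: 0.0
```

```bash
python3 look.py scene s2; python3 look.py side d2; python3 look.py wrist w3; python3 - <<'E'
import cv2,numpy as np
a=cv2.imread("pics/s2.png")[170:260,235:325];b=cv2.imread("pics/d2.png")[180:260,250:330];w=cv2.imread("pics/w3.png")
m=np.zeros((600,800,3),np.uint8);m[:300,:300]=cv2.resize(a,(300,300));m[300:,:300]=cv2.resize(b,(300,300));m[:375,300:]=cv2.resize(w,(500,375));cv2.imwrite("pics/m2.png",m)
E
```

```text
6.075 [548.4  -3.1 308.9] [9.400e-02 3.132e+00 3.000e-03] [ 0.35  0.14 -0.27  0.   -1.15 -1.98] [ 0.3  0.4 -0.9] 64.1 0.0
6.125 [547.2  -3.2 306.3] [9.400e-02 3.136e+00 2.000e-03] [ 0.35  0.14 -0.27  0.   -1.15 -1.98] [-0.8 -0.2 -1.5] 63.9 0.0
6.175 [546.4  -3.2 304.5] [9.500e-02 3.139e+00 1.000e-03] [ 0.35  0.15 -0.27 -0.   -1.15 -1.98] [-0.3 -0.2  0. ] 64.1 0.0
```

View pics/m2.png

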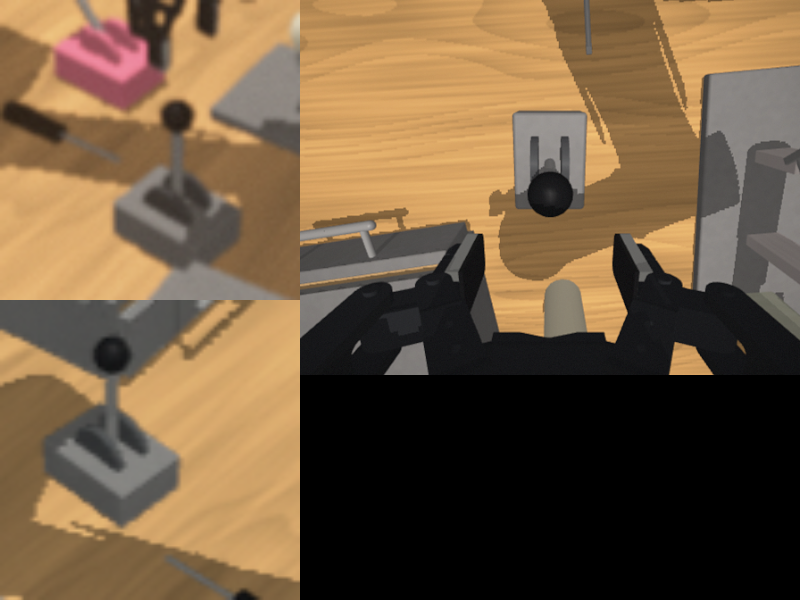

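The lever now stands upright: ball at w3 (280,217), scene (288,205) and side (280,195). I'll check this numerically.

```bash
python3 - <<'E'
from h import *
W,T1,T2=[np.load(f) for f in("w3T.npy","T1.npy","T2.npy")]
def ballpix(n,box):
    x0,y0,x1,y1=box;g=cv2.cvtColor(cv2.imread(f"pics/{n}.png"),cv2.COLOR_BGR2GRAY)[y0:y1,x0:x1]
    k,l,st,c=cv2.connectedComponentsWithStats((g<40).astype(np.uint8));i=1+np.argmax(st[1:,4]);print(n,st[i],c[i]+[x0,y0]);return c[i]+[x0,y0]
a=ballpix("w3",(250,190,312,250));b=ballpix("s2",(278,195,298,215));c=ballpix("d2",(268,185,292,205))
print(*tri([(KW,W,a),(K1,T1,b),(K2,T2,c)]),*tri([(K1,T1,b),(K2,T2,c)]))
g=cv2.cvtColor(cv2.imread("pics/w3.png"),cv2.COLOR_BGR2GRAY)[110:245,225:345]
for s in cv2.createLineSegmentDetector().detect(g)[0][:,0]:
    s=s+[225,110]*2
    if np.hypot(*(s[:2]-s[2:]))>18:print(s.round(),[ray(KW,W,q,z).round(1)[:2] for z in(0,45) for q in(s[:2],s[2:])])
E
```

```text
w3 [   5    3   51   50 1877] [279.60202451 217.14597762]
s2 [ 7  6  7  8 30] [288.23333333 205.        ]
d2 [ 7  5  9  9 62] [279.22580645 194.27419355]
[543.75186071  -2.59104194 157.69027987] [0.4, 0.8, 0.4] [543.79578819  -2.38138024 157.73017856] [0.6, 0.6]
[254. 217. 259. 197.] [array([591.9, -34.9]), array([568.7, -27.2]), array([577.8, -30.7]), array([557.3, -23.9])]
[291. 192. 291. 153.] [array([564.9,   9.1]), array([521.7,  11.7]), array([554.,   8.]), array([516. ,  10.3])]
[274. 243. 257. 232.] [array([626. , -13.4]), array([610.3, -32.5]), array([607.8, -11.8]), array([593.9, -28.6])]
[242. 122. 313. 123.] [array([486.1, -38.7]), array([491.8,  36.8]), array([484.7, -34. ]), array([489.7,  32.4])]
[267. 152. 267. 187.] [array([518.7, -14.4]), array([557.6, -16.7]), array([513.4, -12.7]), array([547.6, -14.6])]
[257. 196. 257. 153.] [array([566.9, -29.2]), array([519.4, -24.9]), array([555.8, -25.7]), array([514. , -21.8])]
[301. 153. 301. 201.] [array([522.3,  22.4]), array([575.9,  20.9]), array([516.6,  19.8]), array([563.7,  18.4])]
[239. 207. 237. 128.] [array([578.
[... 185 characters left out ...]
,  35.4])]
[334. 132. 341. 156.] [array([501.6,  59.1]), array([527.6,  65.9]), array([498.4,  52. ]), array([521.3,  58. ])]
[320. 208. 344. 198.] [array([586. ,  41.7]), array([575.6,  68.5]), array([572.5,  36.7]), array([563.4,  60.3])]
[317. 127. 242. 127.] [array([495.6,  40.6]), array([490.6, -39.1]), array([493.1,  35.7]), array([488.7, -34.4])]
[240. 128. 242. 214.] [array([491.9, -41.5]), array([588. , -47.6]), array([489.8, -36.5]), array([574.4, -41.9])]
[293. 166. 293. 193.] [array([535.5,  13.5]), array([566.6,  12.1]), array([528.1,  11.9]), array([555.5,  10.7])]
[315. 213. 318. 129.] [array([591.7,  36.3]), array([498.2,  42. ]), array([577.6,  31.9]), array([495.4,  36.9])]
```

Both ends of the move and the ball position agree within about 0.02 rad of upright. Next is the handle.

Request:
move_arm(
  increments=[
    [[-0.022,-0.065,0.008],[0,0,-0.086],0],
    [[-0.01,-0.067,0.008],[0,0,-0.086],0],
    [[0.001,-0.068,0.008],[0,0,-0.086],0],
    [[0.013,-0.067,0.008],[0,0,-0.086],0],
    [[0.024,-0.064,0.008],[0,0,-0.086],0],
    [[0.035,-0.059,0.008],[0,0,-0.086],0],
    [[0.044,-0.052,0.008],[0,0,-0.086],0],
    [[0.053,-0.043,0.008],[0,0,-0.086],0],
  ],
)

```text
t: 7.22
eef_pos: [588.8, -162.0, 282.9]
orientation: [1.926, -2.479, -0.003]
wrist_force: [0.2, -0.1, -0.8]
gripper_width: 42.9
finger_force: 0.0
```

Request:
move_arm(
  increments=[
    [[0.059,-0.034,0.008],[0,0,-0.086],0],
    [[0.064,-0.023,0.008],[0,0,-0.086],0],
    [[0,0,0],[0,0,0],0],
    [[0,0,0],[0,0,0],0],
  ],
)

```text
t: 7.72
eef_pos: [599.5, -200.5, 278.9]
orientation: [2.314, -2.123, -0.002]
wrist_force: [-0.3, 1.2, 0.1]
gripper_width: 42.6
finger_force: 0.0
```

```bash
python3 look.py wrist w4
```

```text
7.725 [ 599.5 -200.5  278.9] [ 2.314e+00 -2.123e+00 -2.000e-03] [-0.01  0.31 -0.12 -0.   -1.14  0.1 ] [-0.3  1.2  0.1] 42.6 0.0
```

View pics/w4.png

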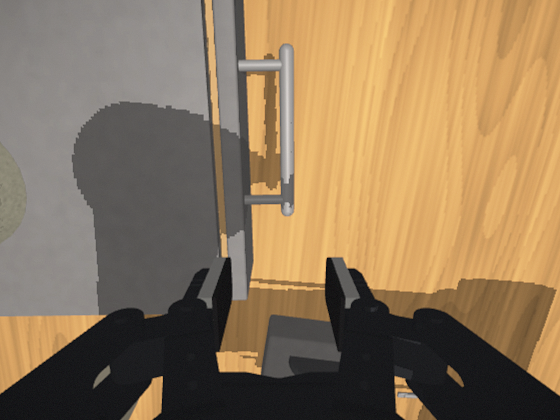

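w4 shows the handle bar from (286,44) to (288,215), the drawer front's edges at columns 218–245, and a small ajar gap.

```bash
python3 - <<'E'
from h import *
W,T1,T2=[np.load(f) for f in("w4T.npy","T1.npy","T2.npy")]
A=(287.8,212);B=(286.5,47)
for p,a,b in((A,(265.4,265),(298.3,178.8)),(B,(242.1,291.7),(319.8,167.9))):print(*tri([(KW,W,p),(K1,T1,a),(K2,T2,b)]),ray(KW,W,p,78).round(1),ray(KW,W,p,72).round(1))
a,b=ray(KW,W,A,78),ray(KW,W,B,78);m=(a+b)/2;d=a-b;yaw=np.arctan2(-d[0],d[1]);print(m,np.linalg.norm(d),np.degrees(yaw))
Rh=rot([0,0,-1],[-np.cos(yaw),-np.sin(yaw),0]);from plant import bot
T=toolT(bot.state());m[2]=78+54
p,r=plan(T[:3,3],T[:3,:3],m+[0,0,40],Rh,3);plan(p,r,m,Rh,2)
print("pull tool y per 180mm",180/300)
E
```

```text
[ 599.93919707 -192.8463387    80.65309429] [8.4, 4.7, 11.1] [ 591.6 -193.4   78. ] [ 591.2 -191.6   72. ]
[ 603.14808822 -315.1070596    71.07082222] [3.4, 3.4, 2.5] [ 604.1 -317.4   78. ] [ 604.  -318.3   72. ]
[ 597.80858444 -255.38932293   78.        ] 124.57720828150195 5.766637174301612
[[0.061, 0.007, 0.119], [0.0, 0.0, -0.002]]
[[0.061, 0.007, 0.119], [0.0, 0.0, -0.002]]
[[0.061, 0.008, 0.119], [0.0, 0.0, -0.002]]
per row mm 40.2 deg 0.3
[[-0.0, 0.0, 0.067], [0.0, 0.0, -0.0]]
[[-0.0, 0.0, 0.067], [0.0, 0.0, -0.0]]
per row mm 20.1 deg 0.1
pull tool y per 180mm 0.6
```

Request:
move_arm(
  increments=[
    [[0.061,0.007,0.119],[0,0,-0.002],-0.4],
    [[0.061,0.007,0.119],[0,0,-0.002],-0.4],
    [[0.061,0.008,0.119],[0,0,-0.002],-0.4],
    [[0,0,0.067],[0,0,0],-0.4],
    [[0,0,0.067],[0,0,0],-0.4],
    [[0,0,0],[0,0,0],-0.4],
  ],
)

```text
t: 8.52
eef_pos: [597.5, -255.2, 131.1]
orientation: [2.329, -2.106, -0.004]
wrist_force: [-0.1, -0.4, 0.9]
gripper_width: 25.7
finger_force: 0.0
```

Request:
move_arm(
  increments=[
    [[0,0,0],[0,0,0],-1],
    [[0,0,0],[0,0,0],-1],
    [[0,0,0],[0,0,0],-1],
  ],
  grip_force=40,
)

```text
t: 8.9
eef_pos: [598.8, -255.6, 133.4]
orientation: [-2.33, 2.106, -0.001]
wrist_force: [0.0, 3.3, 0.8]
gripper_width: 9.4
finger_force: 39.1
```

Request:
move_arm(
  increments=[
    [[0,0.04,0],[0,0,0],-1],
    [[0,0.08,0],[0,0,0],-1],
    [[0,0.1,0],[0,0,0],-1],
    [[0,0.1,0],[0,0,0],-1],
    [[0,0.1,0],[0,0,0],-1],
    [[0,0.1,0],[0,0,0],-1],
    [[0,0.06,0],[0,0,0],-1],
    [[0,0.03,0],[0,0,0],-1],
  ],
)

```text
t: 9.9
eef_pos: [415.5, -274.1, 133.3]
orientation: [-2.329, 2.106, -0.001]
wrist_force: [0.2, 8.4, 2.9]
gripper_width: 9.6
finger_force: 39.8
```

Request:
move_arm(
  increments=[
    [[0,0,0],[0,0,0],-1],
    [[0,0,0],[0,0,0],-1],
  ],
)

```text
t: 10.15
eef_pos: [415.9, -274.0, 133.3]
orientation: [-2.33, 2.107, 0.0]
wrist_force: [-2.7, 7.7, 5.0]
gripper_width: 9.4
finger_force: 40.0
```

Request:
move_arm(
  increments=[
    [[0,0,0],[0,0,0],-0.4],
    [[0,0,0],[0,0,0],-0.4],
    [[0,0,0],[0,0,0],-0.4],
    [[0,0,-0.1],[0,0,0],-0.4],
    [[0,0,-0.2],[0,0,0],-0.4],
    [[0,0,-0.2],[0,0,0],-0.4],
    [[0,0,0],[0,0,0],-0.4],
  ],
)

```text
t: 11.02
eef_pos: [418.4, -275.3, 287.8]
orientation: [-2.329, 2.103, -0.014]
wrist_force: [-0.4, 0.2, -0.8]
gripper_width: 25.7
finger_force: 0.0
```

```bash
python3 look.py wrist w5;python3 - <<'E'
from plant import bot
from h import *
T=toolT(bot.state());y=np.radians(1.5);t=np.radians(35)
Rb=rot([np.sin(t)*np.cos(y),np.sin(t)*np.sin(y),-np.cos(t)],[-np.sin(y),np.cos(y),0])
p,r=plan(T[:3,3],T[:3,:3],np.array([470,235,310.]),Rb,13,2)
print(p,r,Rb)
E
```

```text
11.025 [ 418.4 -275.3  287.8] [-2.329  2.103 -0.014] [-0.19  0.08 -0.39  0.   -1.09  0.29] [-0.4  0.2 -0.8] 25.7 0.0
[[-0.13, -0.03, -0.01], [0.02, -0.02, 0.06]]
[[-0.13, -0.01, -0.0], [0.02, -0.02, 0.06]]
[[-0.13, 0.0, 0.0], [0.02, -0.02, 0.06]]
[[-0.13, 0.02, 0.01], [0.02, -0.02, 0.06]]
[[-0.13, 0.04, 0.01], [0.02, -0.02, 0.06]]
[[-0.12, 0.05, 0.02], [0.02, -0.02, 0.06]]
[[-0.11, 0.07, 0.02], [0.02, -0.02, 0.06]]
[[-0.1, 0.08, 0.02], [0.02, -0.02, 0.06]]
[[-0.09, 0.09, 0.02], [0.02, -0.02, 0.06]]
[[-0.08, 0.1, 0.02], [0.02, -0.02, 0.06]]
[[-0.06, 0.11, 0.02], [0.02, -0.02, 0.06]]
[[-0.05, 0.12, 0.02], [0.02, -0.02, 0.06]]
[[-0.03, 0.13, 0.01], [0.02, -0.02, 0.06]]
per row mm 39.5 deg 7.6
[469.66268243 233.57082044 310.3526307 ] [[-0.78679944 -0.05256979  0.6149659 ]
 [-0.03208378  0.99850262  0.04430745]
 [-0.6163743   0.01513065 -0.78730794]] [[-8.18871341e-01 -2.61769483e-02  5.73379886e-01]
 [-2.14429007e-02  9.99657325e-01  1.50144807e-02]
 [-5.73576436e-01 -1.55268462e-18 -8.19152044e-01]]
```

Request:
move_arm(
  increments=[
    [[-0.13,-0.03,-0.01],[0.02,-0.02,0.06],0.8],
    [[-0.13,-0.01,0],[0.02,-0.02,0.06],0.8],
    [[-0.13,0,0],[0.02,-0.02,0.06],0.8],
    [[-0.13,0.02,0.01],[0.02,-0.02,0.06],0.8],
    [[-0.13,0.04,0.01],[0.02,-0.02,0.06],0.8],
    [[-0.12,0.05,0.02],[0.02,-0.02,0.06],0.8],
    [[-0.11,0.07,0.02],[0.02,-0.02,0.06],0.8],
    [[-0.1,0.08,0.02],[0.02,-0.02,0.06],0.8],
  ],
)

```text
t: 12.08
eef_pos: [448.0, 26.6, 298.1]
orientation: [-0.977, 2.545, 0.023]
wrist_force: [-0.0, 0.2, -0.2]
gripper_width: 77.0
finger_force: 0.0
```

Request:
move_arm(
  increments=[
    [[-0.09,0.09,0.02],[0.02,-0.02,0.06],0.8],
    [[-0.08,0.1,0.02],[0.02,-0.02,0.06],0.8],
    [[-0.06,0.11,0.02],[0.02,-0.02,0.06],0.8],
    [[-0.05,0.12,0.02],[0.02,-0.02,0.06],0.8],
    [[-0.03,0.13,0.01],[0.02,-0.02,0.06],0.8],
    [[0,0,0],[0,0,0],0.8],
    [[0,0,0],[0,0,0],0.8],
  ],
)

```text
t: 12.95
eef_pos: [456.6, 149.6, 303.3]
orientation: [-0.373, 2.55, -0.004]
wrist_force: [-0.0, -0.1, 0.5]
gripper_width: 76.8
finger_force: 0.0
```

```bash
python3 look.py wrist w6
```

```text
12.95 [456.6 149.6 303.3] [-0.373  2.55  -0.004] [ 0.81 -0.22 -1.01  0.84 -0.46 -2.8 ] [-0.  -0.1  0.5] 76.8 0.0
```

View pics/w6.png

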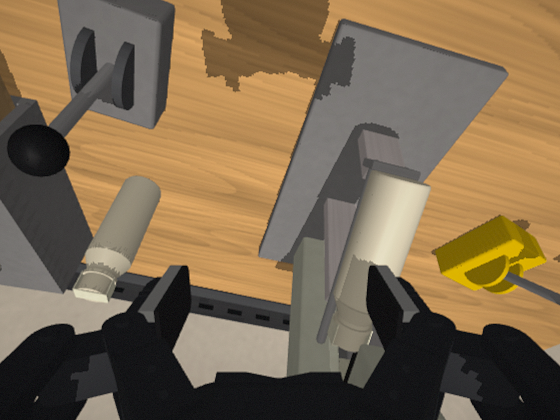

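w6 shows the bottle on the cradle, with its base end at about (400,178) and its body running down to (350,330). The grey lever is at the upper left, and the spare bottle is at (125,230). The tilt turn was limited by the wrist, so I'll fit rough arm kinematics to check the joint ranges at the grasp.

```bash
cat > kin.py <<'E'
from h import *
from scipy.optimize import least_squares
from plant import bot
st=bot.state()
D=[((-1.0229,.3594,.0111,0,-1.2241,-.2881),(173.3,-652.2,303.5),(.4067,-3.1148,-.0025)),((-.01,0,-.35,0,-1.22,-1.53),(431.6,-198.2,340.2),(-.036,3.1406,0)),
((.7,-.07,-.42,0,-1.22,-2.25),(424.3,107.6,339.8),(.036,-3.1413,0)),((.35,.145,-.27,0,-1.15,-1.98),(547,-3.2,305),(.095,3.139,.001)),
((-.01,.31,-.12,0,-1.14,.1),(599.5,-200.5,278.9),(2.314,-2.123,-.002)),((-.19,.08,-.39,0,-1.09,.29),(418.4,-275.3,287.8),(-2.329,2.103,-.014)),
((.81,-.22,-1.01,.84,-.46,-2.8),(456.6,149.6,303.3),(-.373,2.55,-.004))]
E=lambda a,t:R.from_euler(a,t).as_matrix()
def fk(q,k,s4=1):
    L1,L2,L3,x0,z0,L,off,c6=k
    f=q[1]-q[2];w=np.array([x0+L1*np.sin(q[1])+L2*np.cos(f)+L3*np.sin(f),off,z0+L1*np.cos(q[1])-L2*np.sin(f)+L3*np.cos(f)])
    B=E('z',q[0]);Rw=B@E('y',f)@E('x',s4*q[3])@E('y',-q[4]);Rt=Rw@E('y',np.pi/2)@E('z',c6+S6*q[5])
    return B@w+L*Rt[:,2],Rt
S6=-1
def res(k,s4):
    o=[]
    for q,p,r in D:
        P,Q=fk(q,k,s4);o+=list((P-p)/5)+list(R.from_matrix(Q.T@R.from_rotvec(r).as_matrix()).as_rotvec()*50)
    return np.array(o)
best=None
for s4 in(1,-1):
  for c in np.arange(0,6.3,.8):
    s=least_squares(res,[450,450,0,0,400,150,-195,c],args=(s4,))
    if best is None or s.cost<best[0]:best=(s.cost,s4,s.x)
def ik(p,Rt,q0):
    f=lambda q:np.r_[(fk(q,best[2],best[1])[0]-p)/100,R.from_matrix(fk(q,best[2],best[1])[1].T@Rt).as_rotvec()]
    s=least_squares(f,q0);return s.x,s.cost
E
python3 - <<'E'
from kin import *
print(best[0],best[1],best[2].round(2));print(res(best[2],best[1]).round(1)[-6:])
y=np.radians(1.5)
for td in(35,30):
  t=np.radians(td);Rb=rot([np.sin(t)*np.cos(y),np.sin(t)*np.sin(y),-np.cos(t)],[-np.sin(y),np.cos(y),0]);RbF=Rb@E('z',np.pi)
  for p in((559,260,181),(496,260,271),(559,260,260)):
    print(td,p,*[ (ik(np.array(p),Q,q0)[0].round(2),round(ik(np.array(p),Q,q0)[1],5)) for Q,q0 in((Rb,D[-1][0]),(RbF,(.8,0,-1,.8,-.5,.3)))])
E
```

```text
65.03334521437517 -1 [ 556.68   46.75  120.06  345.47 -159.51  167.34 -189.33    4.71]
[ 1.  -3.9 -1.9  0.1 -0.  -0.3]
35 (559, 260, 181) (array([ 0.87,  0.08, -1.76,  2.51, -0.81, -4.99]), np.float64(0.0)) (array([ 0.87,  0.08, -1.76,  2.51, -0.81, -1.85]), np.float64(0.0))
35 (496, 260, 271) (array([ 0.98, -0.07, -1.17,  1.42, -0.49, -3.83]), np.float64(0.0)) (array([ 0.98, -0.07, -1.17,  1.42, -0.49, -0.69]), np.float64(0.0))
35 (559, 260, 260) (array([ 0.87,  0.04, -1.16,  1.7 , -0.45, -4.03]), np.float64(0.0)) (array([ 0.87,  0.04, -1.16,  1.7 , -0.45, -0.89]), np.float64(0.0))
30 (559, 260, 181) (array([ 0.85,  0.09, -1.67,  2.5 , -0.67, -4.94]), np.float64(0.0)) (array([ 0.85,  0.09, -1.67,  2.5 , -0.67, -1.8 ]), np.float64(0.0))
30 (496, 260, 271) (array([ 0.96, -0.04, -1.09,  1.16, -0.45, -3.56]), np.float64(0.0)) (array([ 0.96, -0.04, -1.09,  1.16, -0.45, -0.41]), np.float64(0.0))
30 (559, 260, 260) (array([ 0.85,  0.06, -1.07,  1.4 , -0.38, -3.72]), np.float64(0.0)) (array([ 0.85,  0.06, -1.07,  1.4 , -0.38, -0.58]), np.float64(0.0))
```

```bash
python3 - <<'E'
import re
s=open("kin.py").read()
s=s.replace("D=[(","D=[(tuple(st['joint_positions']),tuple(st['eef_pos']),tuple(st['orientation'])),(",1)
s=s.replace("    return np.array(o)\nbest","    o+=[k[3]/60,(k[1]-450)/200,(k[0]-450)/200,(k[4]-350)/150,k[2]/60]\n    return np.array(o)\nbest")
s=s.replace(",((.81,-.22,-1.01,.84,-.46,-2.8),(456.6,149.6,303.3),(-.373,2.55,-.004))]",",((.7,.0,0,0,0,0),None,None)][:-1]")
open("kin.py","w").write(s)
E
sed -i 's/,\n((.81.*//' kin.py; python3 - <<'E'
from kin import *
print(len(D),best[0],best[1],best[2].round(2));print(res(best[2],best[1]).reshape(-1)[:-5].reshape(-1,6)[:,:3].round(1).tolist())
y=np.radians(1.5);q0=D[0][0]
for td in(35,25):
  t=np.radians(td);Rb=rot([np.sin(t)*np.cos(y),np.sin(t)*np.sin(y),-np.cos(t)],[-np.sin(y),np.cos(y),0])
  for p in((559,260,181),(540,260,210),(496,260,271),(559,260,260)):
    q,c=ik(np.array(p),Rb,q0);print(td,p,q.round(2),round(c,5))
E
```

```text
8 99.75228282339616 -1 [ 543.4    41.04  118.65  353.43 -152.92  160.81 -187.69    4.71]
[[0.9, -3.0, -1.5], [-1.8, 4.5, -2.2], [-0.1, 1.2, -2.6], [-0.3, 0.6, -2.8], [0.8, 0.9, 2.2], [0.9, 1.4, 3.1], [5.3, -0.3, 5.5], [0.9, -2.9, -1.5]]
35 (559, 260, 181) [ 0.86  0.08 -1.8   2.54 -0.85 -5.02] 0.0
35 (540, 260, 210) [ 0.89  0.02 -1.61  2.34 -0.65 -4.79] 0.0
35 (496, 260, 271) [ 0.97 -0.07 -1.2   1.47 -0.49 -3.88] 0.0
35 (559, 260, 260) [ 0.86  0.04 -1.19  1.76 -0.45 -4.09] 0.0
25 (559, 260, 181) [ 0.83  0.11 -1.63  2.54 -0.57 -4.94] 0.0
25 (540, 260, 210) [ 0.86  0.06 -1.46 -0.93  0.4  -1.46] 0.0
25 (496, 260, 271) [ 0.93 -0.02 -1.05  0.93 -0.43 -3.31] 0.0
25 (559, 260, 260) [ 0.83  0.08 -1.02  1.12 -0.35 -3.42] 0.0
```

```bash
python3 - <<'E'
s=open("kin.py").read()
s=s.replace("L1,L2,L3,x0,z0,L,off,c6=k","L1,L2,L3,x0,z0,L,off,c6,M1=k").replace("x0+L1*np.sin(q[1])+","x0+L1*np.sin(q[1])+M1*np.cos(q[1])+").replace("z0+L1*np.cos(q[1])-","z0+L1*np.cos(q[1])-M1*np.sin(q[1])-").replace("-195,c]","-195,c,0]")
i=s.index("    o+=[");j=s.index("\n",i);s=s[:i]+"    o+=[k[3]/50,(k[1]-450)/150,(k[0]-450)/150,(k[4]-350)/150,k[2]/150,k[8]/300]"+s[j:]
s=s.replace("(P-p)/5","(P-p)/4")
open("kin.py","w").write(s)
E
python3 - <<'E'
from kin import *
print(best[0],best[1],best[2].round(2));print((4*res(best[2],best[1])[:-6].reshape(-1,6)[:,:3]).round(0).tolist())
y=np.radians(1.5);q0=D[0][0]
for td in(35,25):
  t=np.radians(td);Rb=rot([np.sin(t)*np.cos(y),np.sin(t)*np.sin(y),-np.cos(t)],[-np.sin(y),np.cos(y),0])
  for p in((559,260,181),(540,260,210),(496,260,271),(559,260,260)):
    q,c=ik(np.array(p),Rb,q0);print(td,p,q.round(2),round(c,5))
E
```

```text
131.053717499499 -1 [ 547.31   65.12  154.    264.12 -182.2   151.98 -188.43    4.71   54.02]
[[4.0, -13.0, -6.0], [-11.0, 24.0, -22.0], [-1.0, 5.0, -5.0], [-2.0, 2.0, -2.0], [5.0, 4.0, 9.0], [5.0, 6.0, 4.0], [28.0, -2.0, 27.0], [3.0, -13.0, -6.0]]
35 (559, 260, 181) [ 0.86  0.05 -1.46  5.39  0.57 -7.77] 0.0
35 (540, 260, 210) [ 0.89  0.01 -1.35  1.98 -0.49 -4.36] 0.0
35 (496, 260, 271) [ 0.96 -0.07 -1.07  1.25 -0.51 -3.62] 0.0
35 (559, 260, 260) [ 0.86  0.04 -1.    1.38 -0.45 -3.66] 0.0
25 (559, 260, 181) [ 0.83  0.08 -1.33  2.03 -0.34 -4.37] 0.0
25 (540, 260, 210) [ 0.85  0.04 -1.22  1.55 -0.32 -3.9 ] 0.0
25 (496, 260, 271) [ 0.92 -0.02 -0.94  0.76 -0.5  -3.12] 0.0
25 (559, 260, 260) [ 0.83  0.08 -0.85  0.79 -0.44 -3.06] 0.0
```

```bash
python3 - <<'E'
s=open("kin.py").read()
s=s.replace("c6,M1=k","c6,M1,o4=k").replace("return B@w+L*Rt[:,2],Rt","return B@(w+E('y',f)@E('x',s4*q[3])@np.array([0,o4,0]))+L*Rt[:,2],Rt").replace("-195,c,0]","-100,c,0,-100]")
s=s.replace("k[8]/300]","k[8]/20]")
open("kin.py","w").write(s)
E
cat > q.py <<'E'
from kin import *
print(best[0],best[1],best[2].round(2));print((4*res(best[2],best[1])[:-6].reshape(-1,6)[:,:3]).round(0).tolist())
y=np.radians(1.5);q0=D[0][0]
for td in(35,25):
  t=np.radians(td);Rb=rot([np.sin(t)*np.cos(y),np.sin(t)*np.sin(y),-np.cos(t)],[-np.sin(y),np.cos(y),0])
  for p in((559,260,181),(540,260,210),(496,260,271),(559,260,260)):
    q,c=ik(np.array(p),Rb,q0);print(td,p,q.round(2),round(c,5))
E
python3 q.py
```

```text
1.9432046486577716 -1 [ 598.19  475.71   -7.11   -6.78  218.18  305.91    5.12    4.71   -2.49
 -197.24]
[[0.0, -0.0, 0.0], [-1.0, 1.0, 1.0], [2.0, 2.0, 0.0], [0.0, -1.0, -1.0], [-1.0, -2.0, 1.0], [2.0, 2.0, -1.0], [-0.0, -1.0, -1.0], [-0.0, -0.0, 0.0]]
35 (559, 260, 181) [ 0.25  0.21 -0.91  2.41 -0.19 -4.17] 0.0
35 (540, 260, 210) [ 0.38  0.14 -0.97  2.08 -0.23 -3.96] 0.0
35 (496, 260, 271) [ 0.79  0.   -0.98  1.31 -0.42 -3.51] 0.0
35 (559, 260, 260) [ 0.62  0.1  -0.92  1.48 -0.33 -3.55] 0.0
25 (559, 260, 181) [ 0.69  0.22 -0.87  1.14 -0.29 -3.31] 0.0
25 (540, 260, 210) [ 0.8   0.17 -0.84  0.9  -0.39 -3.16] 0.0
25 (496, 260, 271) [ 0.95  0.04 -0.78  0.66 -0.59 -3.02] 0.0
25 (559, 260, 260) [ 0.84  0.14 -0.69  0.66 -0.53 -2.93] 0.0
```

```bash
cat >> kin.py <<'E'
lo=np.array([-3.07,-1.43,-1.02,-3.03,-3.05,-3.03])+.03;hi=np.array([3.07,2.12,1.25,1.67,0,3.03])-.03
def sols(p,Rt,n=40,seed=0):
    g=np.random.default_rng(seed);out=[]
    f=lambda q:np.r_[(fk(q,best[2],best[1])[0]-p)/100,R.from_matrix(fk(q,best[2],best[1])[1].T@Rt).as_rotvec()]
    for i in range(n):
        q0=g.uniform(lo,hi);q0[1:3]=g.uniform([-.4,-1],[.8,.8]);q0[0]=g.uniform(-1.5,1.5)
        s=least_squares(f,q0,bounds=(lo,hi))
        if s.cost<1e-6 and not any(np.allclose(s.x,o,atol=.05) for o in out):out.append(s.x)
    return out
def tilt(td,yd,flip=0):
    t,y=np.radians([td,yd]);M=rot([np.sin(t)*np.cos(y),np.sin(t)*np.sin(y),-np.cos(t)],[-np.sin(y),np.cos(y),0]);return M@E('z',np.pi) if flip else M
E
python3 - <<'E'
from kin import *
G=np.array([590,260,137.])
for td in(35,28):
  for fl in(0,1):
    for back in(54,150):
      Rb=tilt(td,1.5,fl);print(td,fl,back,[q.round(2).tolist() for q in sols(G-back*Rb[:,2],Rb)])
E
```

```text
35 0 54 []
35 0 150 []
35 1 54 []
35 1 150 []
28 0 54 [[0.55, 0.21, -0.92, 1.52, -0.24, 2.72]]
28 0 150 []
28 1 54 [[0.55, 0.21, -0.92, 1.52, -0.24, -0.42]]
28 1 150 [[0.88, 0.06, -0.82, 0.82, -0.51, 0.03]]
```

```bash
python3 - <<'E'
from h import *
def segs(n,box,ml):
    x0,y0,x1,y1=box;g=cv2.cvtColor(cv2.imread(f"pics/{n}.png"),cv2.COLOR_BGR2GRAY)[y0:y1,x0:x1]
    for s in cv2.createLineSegmentDetector().detect(g)[0][:,0]:
        s=s+[x0,y0]*2
        if np.hypot(*(s[:2]-s[2:]))>ml:print(n,s.round(1))
segs("w6",(325,155,440,345),25)
segs("s2",(315,155,385,200),10)
segs("d2",(180,205,240,265),10)
segs("w2",(390,285,470,345),12)
E
```

```text
w6 [409.5 282.7 430.7 310.9]
w6 [365.7 313.1 367.5 266.8]
w6 [381.2 344.  367.6 312.7]
w6 [429.3 187.1 372.7 171. ]
w6 [418.7 309.9 396.6 278.7]
w6 [376.3 267.7 402.6 309.7]
w6 [325.2 180.4 338.5 155.2]
w6 [353.1 203.3 328.  197.4]
w6 [324.9 306.7 357.6 200.5]
w6 [365.6 157.  419.4 170.5]
w6 [326.9 198.1 328.9 289.4]
w6 [398.4 273.7 429.1 188.8]
w6 [345.3 257.2 332.8 298.9]
w6 [331.7 314.3 325.3 340.6]
w6 [374.4 171.8 347.4 257.4]
w6 [339.4 295.6 352.2 255.7]
s2 [379.5 165.4 358.1 157. ]
s2 [360.6 159.  349.2 160.4]
s2 [354.6 183.1 328.1 189.2]
s2 [355.8 177.3 372.3 172. ]
s2 [369.4 179.4 358.1 181.9]
s2 [363.4 181.9 360.8 197.1]
s2 [380.3 188.6 370.7 183.1]
s2 [337.3 189.5 352.2 194.8]
s2 [335.8 170.  323.2 173.5]
s2 [319.3 181.7 339.5 180.1]
s2 [318.3 165.9 329.2 157.8]
d2 [220.  254.8 231.3 246.2]
d2 [216.9 228.4 205.6 230.4]
d2 [230.5 245.7 215.7 230.5]
d2 [226.8 238.9 238.  222.6]
d2 [214.3 205.5 204.  214.2]
d2 [194.1 222.7 218.6 254.3]
d2 [206.9 229.4 195.3 218.4]
d2 [238.4 258.4 227.1 255. ]
d2 [211.4 263.8 197.3 253.7]
d2 [205.7 214.3 215.6 225.6]
d2 [192.4 250.2 184.8 241.6]
d2 [189.5 231.8 192.9 248.2]
d2 [230.7 225.9 220.2 230.9]
d2 [215.  221.5 234.1 208.9]
w2 [389.9 315.7 444.9 344.5]
w2 [454.4 295.2 404.4 295.7]
w2 [404.2 298.7 410.  328.2]
w2 [426.8 289.5 440.7 289. ]
w2 [461.4 343.4 454.1 299.2]
w2 [399.4 289.3 423.1 289. ]
w2 [403.1 297.8 424.4 298.3]
```

```bash
python3 - <<'E'
import cv2,numpy as np
a=cv2.imread("pics/s2.png")[150:215,305:395];b=cv2.imread("pics/d2.png")[195:270,170:250];w=cv2.imread("pics/w6.png")[150:350,320:450]
m=np.zeros((600,800,3),np.uint8);m[:289,:400]=cv2.resize(a,(400,289),interpolation=2);m[290:590,:320]=cv2.resize(b,(320,300),interpolation=2);m[:600,405:795]=cv2.resize(w,(390,600),interpolation=2);cv2.imwrite("pics/m3.png",m)
E
```

```text
(no output)
```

View pics/m3.png

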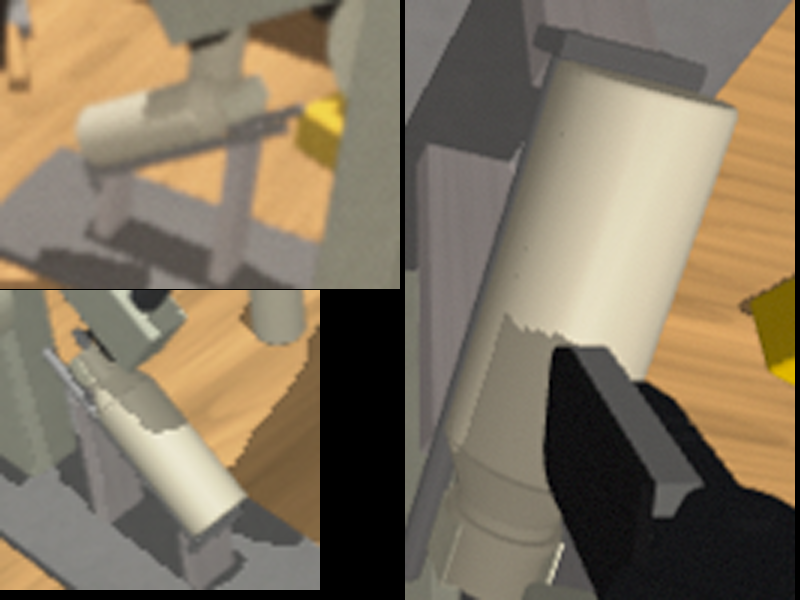

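m3: the base rim ends are at w6 (373,171) and (429,187), w2 (404,298) and (454,297), side (220,256) and (231,246), and scene (325,174) and (326,187). The bottle sits straight on the rods.

```bash
python3 - <<'E'
from kin import *
W2,W6,T1,T2=[np.load(f) for f in("w2T.npy","w6T.npy","T1.npy","T2.npy")]
o=[(KW,W6,(401,179)),(KW,W2,(429.3,297.5)),(K2,T2,(225.6,251)),(K1,T1,(325.2,180.7))]
print(*tri(o[:2]));print(*tri(o[:3]));C,r=tri(o);print(C,r)
# axis yaw: bisector plane of w6 silhouettes
n=lambda K,T,a,b:np.cross(*[T[:3,:3]@np.linalg.inv(K)@np.array([p[0],p[1],1.]) for p in(a,b)])
u=lambda v:v/np.linalg.norm(v)
n1=u(n(KW,W6,(374.4,171.8),(347.4,257.4)));n2=u(n(KW,W6,(429.1,188.8),(398.4,273.7)));nb=u(n1+n2)
from scipy.optimize import brentq
ax=lambda y,t=np.radians(35):np.array([np.cos(t)*np.cos(y),np.cos(t)*np.sin(y),np.sin(t)])
print("yaw",np.degrees(brentq(lambda y:nb@ax(y),-.5,.5)),"C off bisector",nb@(C-W6[:3,3]))
a1=u(n(K2,T2,(194.1,222.7),(218.6,254.3)));a2=u(n(K2,T2,(230.5,245.7),(215.7,230.5)));nc=u(a1+a2);d=u(np.cross(nb,nc));d*=np.sign(d[0]);print("dir",d,"pitch",np.degrees(np.arcsin(d[2])),"yaw",np.degrees(np.arctan2(d[1],d[0])))
E
```

```text
[533.5655916  263.15348604 100.41970517] [0.5, 0.5]
[530.69844757 261.34139752 102.9951119 ] [1.0, 1.2, 1.9]
[531.50052017 260.97364011 100.98423387] [1.6, 2.3, 1.5, 2.6]
yaw 1.3820191539531819 C off bisector 1.0704647652747528
dir [ 0.64133529  0.43949976 -0.62891097] pitch -38.969821538446055 yaw 34.42239607171737
```

```bash
python3 - <<'E'
from kin import *
C=np.array([532.5,262,100]);e1=np.array([.819,.020,.574])
for s in(45,60):
 for td in(22,26,30,33):
  for fl in(0,1):
    Rb=tilt(td,1.4,fl)
    for back in(54,110,150):print(s,td,fl,back,[q.round(2).tolist() for q in sols(C+s*e1-back*Rb[:,2],Rb,16)])
E
```

```text
45 22 0 54 []
45 22 0 110 [[0.88, 0.15, -0.74, 0.62, -0.51, -2.94]]
45 22 0 150 [[0.93, 0.08, -0.69, 0.53, -0.62, -2.88]]
45 22 1 54 [[0.79, 0.24, -0.81, 0.84, -0.36, 0.03]]
45 22 1 110 [[0.88, 0.15, -0.74, 0.62, -0.51, 0.2]]
45 22 1 150 [[0.93, 0.08, -0.69, 0.53, -0.62, 0.26]]
45 26 0 54 [[0.63, 0.21, -0.93, 1.38, -0.26, 2.78]]
45 26 0 110 []
45 26 0 150 []
45 26 1 54 [[0.63, 0.21, -0.93, 1.38, -0.26, -0.36]]
45 26 1 110 [[0.84, 0.12, -0.86, 0.9, -0.42, -0.05]]
45 26 1 150 [[0.93, 0.05, -0.81, 0.74, -0.54, 0.06]]
45 30 0 54 []
45 30 0 110 [[0.72, 0.1, -0.97, 1.32, -0.34, 2.78]]
45 30 0 150 [[0.88, 0.03, -0.92, 1.02, -0.46, 2.96]]
45 30 1 54 []
45 30 1 110 [[0.72, 0.1, -0.97, 1.32, -0.34, -0.36]]
45 30 1 150 [[0.88, 0.03, -0.92, 1.02, -0.46, -0.18]]
45 33 0 54 []
45 33 0 110 []
45 33 0 150 []
45 33 1 54 []
45 33 1 110 []
45 33 1 150 []
60 22 0 54 []
60 22 0 110 [[0.87, 0.15, -0.7, 0.58, -0.54, -2.9]]
60 22 0 150 [[0.91, 0.09, -0.65, 0.51, -0.64, -2.84]]
60 22 1 54 [[0.8, 0.24, -0.76, 0.77, -0.39, 0.11]]
60 22 1 110 [[0.87, 0.15, -0.7, 0.58, -0.54, 0.25]]
60 22 1 150 [[0.91, 0.09, -0.65, 0.51, -0.64, 0.3]]
60 26 0 54 [[0.67, 0.22, -0.89, 1.25, -0.28, 2.89]]
60 26 0 110 []
60 26 0 150 []
60 26 1 54 [[0.67, 0.22, -0.89, 1.25, -0.28, -0.25]]
60 26 1 110 [[0.84, 0.13, -0.82, 0.85, -0.44, 0.01]]
60 26 1 150 [[0.91, 0.06, -0.77, 0.71, -0.55, 0.11]]
60 30 0 54 []
60 30 0 110 [[0.74, 0.11, -0.93, 1.23, -0.35, 2.86]]
60 30 0 150 []
60 30 1 54 []
60 30 1 110 [[0.74, 0.11, -0.93, 1.23, -0.35, -0.28]]
60 30 1 150 [[0.87, 0.04, -0.89, 0.97, -0.47, -0.12]]
60 33 0 54 []
60 33 0 110 [[0.6, 0.09, -0.99, 1.6, -0.3, 2.61]]
60 33 0 150 [[0.8, 0.03, -0.96, 1.23, -0.42, 2.82]]
60 33 1 54 []
60 33 1 110 [[0.6, 0.09, -0.99, 1.6, -0.3, -0.53]]
60 33 1 150 [[0.8, 0.03, -0.96, 1.23, -0.42, -0.32]]
```

```bash
python3 look.py scene s3; python3 look.py side d3; python3 - <<'E'
from h import *
from plant import bot
T=toolT(bot.state())
for n,K,F in(("s3",K1,"T1"),("d3",K2,"T2")):
    im=cv2.imread(f"pics/{n}.png");E=np.load(F+".npy");print(n,"cols x=-110..110 step 10")
    for zb in(0,-30,-50,-69,-90):
        row=[]
        for x in range(-110,111,10):
            u,v=proj(K,E,(T@[x,0,zb,1])[:3]).round().astype(int);row.append(int(im[v,u].sum()) if 0<=v<420 and 0<=u<560 else -1)
        print(zb,row)
    print(proj(K,E,(T@[72,0,-69,1])[:3]))
E
```

```text
13.0 [456.8 149.5 303.7] [-0.372  2.549 -0.004] [ 0.81 -0.22 -1.01  0.84 -0.46 -2.8 ] [-0.  -0.5 -0.2] 76.8 0.0
13.05 [456.9 149.5 304. ] [-0.371  2.549 -0.004] [ 0.81 -0.22 -1.01  0.84 -0.46 -2.8 ] [ 0.1 -0.6 -0.1] 77.2 0.0
s3 cols x=-110..110 step 10
0 [294, 304, 330, 359, 315, 456, 497, 197, 118, 115, 138, 151, 121, 134, 120, 124, 349, 510, 506, 518, 522, 522, 518]
-30 [352, 363, 377, 370, 371, 375, 376, 115, 121, 118, 122, 113, 127, 175, 255, 477, 521, 541, 537, 539, 539, 537, 517]
-50 [367, 373, 371, 388, 372, 373, 367, 172, 167, 109, 110, 119, 116, 113, 193, 376, 490, 499, 498, 497, 500, 499, 496]
-69 [367, 367, 368, 371, 369, 367, 375, 225, 128, 120, 120, 127, 119, 116, 116, 217, 515, 514, 514, 518, 509, 509, 509]
-90 [366, 370, 371, 365, 366, 377, 370, 262, 119, 112, 106, 110, 112, 104, 111, 160, 468, 476, 484, 488, 479, 488, 493]
[266.667085   128.08456392]
d3 cols x=-110..110 step 10
0 [645, 511, 396, 220, 222, 222, 225, 223, 222, 208, 79, 90, 68, 92, 436, 393, 271, 453, 449, 459, 443, 455, 452]
-30 [277, 221, 210, 213, 224, 220, 218, 223, 224, 84, 82, 74, 68, 73, 65, 91, 266, 276, 449, 462, 434, 445, 448]
-50 [366, 366, 361, 361, 312, 229, 213, 218, 81, 83, 65, 68, 77, 70, 65, 216, 256, 255, 255, 261, 258, 258, 271]
-69 [360, 357, 360, 361, 360, 353, 356, 319, 83, 74, 89, 81, 84, 78, 74, 217, 252, 245, 241, 250, 253, 260, 245]
-90 [354, 389, 378, 355, 356, 356, 358, 313, 98, 90, 90, 82, 81, 82, 79, 78, 267, 258, 256, 247, 236, 243, 246]
[297.68275978 198.78302497]
```

The image samples show no camera body beside the gripper, so the half-turned grasp (fingers down and away, tilt 26°) is safe and within joint range. I'll turn about tool −z now.

Request:
move_arm(
  increments=[
    [[0,0,0],[0,0,-0.09],0.8],
    [[0,0,0],[0,0,-0.09],0.8],
    [[0,0,0],[0,0,-0.09],0.8],
    [[0,0,0],[0,0,-0.09],0.8],
    [[0,0,0],[0,0,-0.09],0.8],
    [[0,0,0],[0,0,-0.09],0.8],
    [[0,0,0],[0,0,-0.09],0.8],
    [[0,0,0],[0,0,-0.09],0.8],
  ],
)

```text
t: 14.1
eef_pos: [457.1, 149.6, 304.6]
orientation: [-2.036, 1.728, -0.517]
wrist_force: [0.1, 0.1, 0.5]
gripper_width: 76.9
finger_force: 0.0
```

```bash
cat > np_.py <<'E'
from kin import *
def chk(p0,R0,p1,R1,n,nd=3,q=None):
    "plan rows and follow the joints by ik"
    p,r=plan(p0,R0,p1,R1,n,nd);q=np.array(st['joint_positions']) if q is None else q
    w=R.from_matrix(R0.T@R1).as_rotvec()
    for i in range(1,n+1):
        q,c=ik(p0+(p1-p0)*i/n,R0@R.from_rotvec(w*i/n).as_matrix(),q)
        if np.any(q<lo) or np.any(q>hi) or i==n:print("   ",i,q.round(2),round(c,4))
    return p,r,q
C=np.array([532.5,262,100]);e1=np.array([.819,.020,.574])
T=toolT(st)
E
python3 - <<'E'
from np_ import *
print(T[:3,3],st['joint_positions'].round(2))
Rb=tilt(26,1.4,1);G=C+48*e1
p,r,q=chk(T[:3,3],T[:3,:3],G-135*Rb[:,2],Rb,12)
p,r,q=chk(p,r,G-54*Rb[:,2],Rb,4,3,q)
E
```

```text
[457.08402668 149.56713211 304.56013501] [ 0.81 -0.22 -1.01  0.84 -0.46 -1.35]
[[-0.028, -0.009, 0.024], [-0.005, -0.002, -0.06]]
[[-0.027, -0.012, 0.024], [-0.005, -0.002, -0.06]]
[[-0.025, -0.016, 0.024], [-0.005, -0.002, -0.06]]
[[-0.023, -0.019, 0.023], [-0.005, -0.002, -0.06]]
[[-0.021, -0.022, 0.023], [-0.005, -0.002, -0.06]]
[[-0.018, -0.024, 0.023], [-0.005, -0.002, -0.06]]
[[-0.014, -0.027, 0.023], [-0.005, -0.002, -0.06]]
[[-0.011, -0.028, 0.023], [-0.005, -0.002, -0.06]]
[[-0.008, -0.03, 0.023], [-0.005, -0.002, -0.06]]
[[-0.004, -0.031, 0.022], [-0.005, -0.002, -0.06]]
[[-0.0, -0.031, 0.022], [-0.005, -0.002, -0.06]]
[[0.004, -0.031, 0.022], [-0.005, -0.002, -0.06]]
per row mm 11.4 deg 6.9
    1 [ 0.81 -0.2  -1.    0.84 -0.45 -1.24] 0.0
    12 [ 0.9   0.08 -0.82  0.78 -0.5   0.03] 0.0
[[-0.0, 0.001, 0.067], [-0.001, -0.001, -0.001]]
[[-0.0, 0.001, 0.067], [-0.001, -0.001, -0.001]]
[[-0.0, 0.0, 0.067], [-0.001, -0.001, -0.001]]
[[0.0, 0.0, 0.067], [-0.001, -0.001, -0.001]]
per row mm 20.2 deg 0.2
    4 [ 0.64  0.21 -0.92  1.35 -0.26 -0.34] 0.0
```

Request:
move_arm(
  increments=[
    [[-0.028,-0.009,0.024],[-0.005,-0.002,-0.06],0.8],
    [[-0.027,-0.012,0.024],[-0.005,-0.002,-0.06],0.8],
    [[-0.025,-0.016,0.024],[-0.005,-0.002,-0.06],0.8],
    [[-0.023,-0.019,0.023],[-0.005,-0.002,-0.06],0.8],
    [[-0.021,-0.022,0.023],[-0.005,-0.002,-0.06],0.8],
    [[-0.018,-0.024,0.023],[-0.005,-0.002,-0.06],0.8],
    [[-0.014,-0.027,0.023],[-0.005,-0.002,-0.06],0.8],
    [[-0.011,-0.028,0.023],[-0.005,-0.002,-0.06],0.8],
  ],
)

```text
t: 15.1
eef_pos: [494.7, 224.3, 267.3]
orientation: [-2.828, 0.649, -0.675]
wrist_force: [0.2, 0.2, 0.2]
gripper_width: 77.2
finger_force: 0.0
```

Request:
move_arm(
  increments=[
    [[-0.008,-0.03,0.023],[-0.005,-0.002,-0.06],0.8],
    [[-0.004,-0.031,0.022],[-0.005,-0.002,-0.06],0.8],
    [[0,-0.031,0.022],[-0.005,-0.002,-0.06],0.8],
    [[0.004,-0.031,0.022],[-0.005,-0.002,-0.06],0.8],
    [[0,0,0],[0,0,0],0.8],
    [[0,0,0],[0,0,0],0.8],
  ],
)

```text
t: 15.85
eef_pos: [513.1, 261.5, 248.8]
orientation: [-3.042, -0.022, -0.708]
wrist_force: [-0.7, 0.3, -0.3]
gripper_width: 76.7
finger_force: 0.0
```

```bash
python3 look.py wrist w7; python3 - <<'E'
from np_ import *
print(st['joint_positions'].round(2))
Rb=tilt(26,1.4,1);G=C+48*e1
W=np.load("w7T.npy");print("expected pixels base, s48, s100",[proj(KW,W,C+s*e1).round() for s in(0,48,100)])
im=cv2.imread("pics/w7.png");hsv=cv2.cvtColor(im,cv2.COLOR_BGR2HSV)
for s in(5,20,35,50):
    u,v=proj(KW,W,C+s*e1).round().astype(int)
    if 0<=v<420:print(s,v,[f"{x}:{im[v,x].sum()}" for x in range(max(u-60,0),u+61,6)])
p,r,q=chk(T[:3,3],T[:3,:3],G-54*Rb[:,2],Rb,5)
E
```

```text
15.85 [513.1 261.5 248.8] [-3.042 -0.022 -0.708] [ 0.89  0.07 -0.83  0.8  -0.48  0.01] [-0.7  0.3 -0.3] 76.7 0.0
[ 0.89  0.07 -0.83  0.8  -0.48  0.01]
expected pixels base, s48, s100 [array([280., 292.]), array([279., 231.]), array([277., 151.])]
5 286 ['220:388', '226:393', '232:396', '238:388', '244:306', '250:329', '256:340', '262:345', '268:350', '274:353', '280:355', '286:348', '292:344', '298:342', '304:334', '310:320', '316:296', '322:220', '328:218', '334:220', '340:216']
20 268 ['219:213', '225:219', '231:217', '237:221', '243:307', '249:327', '255:336', '261:335', '267:351', '273:352', '279:352', '285:347', '291:348', '297:339', '303:339', '309:326', '315:303', '321:214', '327:217', '333:217', '339:224']
35 249 ['219:212', '225:217', '231:220', '237:216', '243:440', '249:493', '255:523', '261:540', '267:555', '273:560', '279:567', '285:554', '291:546', '297:532', '303:508', '309:470', '315:405', '321:221', '327:221', '333:220', '339:221']
50 228 ['219:381', '225:385', '231:389', '237:376', '243:452', '249:499', '255:527', '261:548', '267:555', '273:562', '279:564', '285:555', '291:551', '297:529', '303:512', '309:474', '315:418', '321:378', '327:382', '333:382', '339:380']
[[-0.0, 0.001, 0.054], [-0.001, -0.0, -0.001]]
[[-0.0, 0.0, 0.054], [-0.001, -0.0, -0.001]]
[[-0.0, 0.0, 0.054], [-0.001, -0.0, -0.001]]
[[-0.0, 0.0, 0.054], [-0.001, -0.0, -0.001]]
[[-0.0, 0.0, 0.054], [-0.001, -0.0, -0.001]]
per row mm 16.2 deg 0.2
    5 [ 0.63  0.21 -0.93  1.36 -0.26 -0.34] 0.0
```

Request:
move_arm(
  increments=[
    [[0,0.001,0.054],[0,0,0],0.8],
    [[0,0,0.054],[-0.001,0,-0.001],0.8],
    [[0,0,0.054],[-0.001,0,-0.001],0.8],
    [[0,0,0.054],[-0.001,0,-0.001],0.8],
    [[0,0,0.054],[-0.001,0,-0.001],0.8],
    [[0,0,0],[0,0,0],0.8],
    [[0,0,0],[0,0,0],0.8],
  ],
)

```text
t: 16.77
eef_pos: [549.2, 262.6, 176.9]
orientation: [-3.051, -0.033, -0.712]
wrist_force: [-0.4, -0.2, -0.8]
gripper_width: 76.7
finger_force: 0.0
```

Request:
move_arm(
  increments=[
    [[0,0,0],[0,0,0],-0.2],
    [[0,0,0],[0,0,0],-0.2],
    [[0,0,0],[0,0,0],-0.2],
    [[0,0,0],[0,0,0],-0.2],
  ],
  grip_force=40,
)

```text
t: 17.27
eef_pos: [548.8, 263.3, 177.3]
orientation: [-3.051, -0.036, -0.713]
wrist_force: [-4.8, -2.6, 7.0]
gripper_width: 51.3
finger_force: 40.2
```

```bash
python3 - <<'E'
from np_ import *
print(T[:3,3],C+48*e1-54*tilt(26,1.4,1)[:,2],st['joint_positions'].round(2),st['wrist_force'].round(1))
# tool-frame e2 for lift normal to the bottle
t=np.radians(35);e2=np.array([-np.sin(t),0,np.cos(t)]);print("e2 tool",T[:3,:3].T@e2)
R0=T[:3,:3];p1=T[:3,3]+80*e2
p,r,q=chk(T[:3,3],R0,p1,R0,5)
# over the drawer: bottle axis along drawer -y or +y?
a=np.radians(5.4);H=np.array([415.6,-274.0]);dx=np.array([np.cos(a),np.sin(a)]);dy=np.array([-np.sin(a),np.cos(a)])
F=H+56*dx;print("floor",F)
for s in(1,-1):
  for sx in(1,-1):
    pass
  # tool x (flip) points to mouth; want tool x = s*dy, z down
  z=np.array([0,0,-1.]);x=np.r_[s*dy,0];Rd=np.column_stack([x,np.cross(z,x),z])
  xy=F+95*dx-s*34*dy
  for h in(250,22+26+54+2):print(s,xy,h,[o.round(2).tolist() for o in sols(np.r_[xy,h],Rd,16)])
E
```

```text
[548.80415599 263.30089412 177.32448486] [548.14702442 262.38164045 176.0868785 ] [ 0.63  0.2  -0.93  1.39 -0.26 -0.37] [-4.8 -2.6  7. ]
e2 tool [-0.15072868 -0.01597776 -0.98844604]
[[-0.008, -0.001, -0.053], [0.0, 0.0, 0.0]]
[[-0.008, -0.001, -0.053], [0.0, 0.0, 0.0]]
[[-0.008, -0.001, -0.053], [0.0, 0.0, 0.0]]
[[-0.008, -0.001, -0.053], [0.0, 0.0, 0.0]]
[[-0.008, -0.001, -0.053], [0.0, 0.0, 0.0]]
per row mm 16.0 deg 0.0
    5 [ 0.9   0.07 -0.86  0.84 -0.48 -0.03] 0.0
floor [ 471.35147002 -268.72993445]
1 [ 569.12953931 -293.63875149] 250 [[-0.17, 0.34, -0.14, 0.0, -1.09, -2.88]]
1 [ 569.12953931 -293.63875149] 104 [[-0.17, 0.49, -0.29, -0.0, -0.79, -2.88]]
-1 [ 562.730174   -225.94053789] 250 [[-0.06, 0.29, -0.22, -0.0, -1.06, 0.15]]
-1 [ 562.730174   -225.94053789] 104 [[-0.06, 0.45, -0.37, -0.0, -0.76, 0.15]]
```

```bash
cat >> np_.py <<'E'
a=np.radians(5.4);H=np.array([415.6,-274.0]);dx=np.array([np.cos(a),np.sin(a)]);dy=np.array([-np.sin(a),np.cos(a)]);F=H+56*dx
z=np.array([0,0,-1.]);x=np.r_[-dy,0];Rd=np.column_stack([x,np.cross(z,x),z])
t35=np.radians(35);e2=np.array([-np.sin(t35),0,np.cos(t35)]);PD=np.r_[F+95*dx+34*dy,260.]
E
python3 - <<'E'
from np_ import *
R0=T[:3,:3];p0=T[:3,3]
p,r,q=chk(p0,R0,p0+21*e2,R0,2)
p,r,q=chk(p,r,p-60*e1,R0,5,3,q)
p,r,q=chk(p,r,p+[-10,0,110],R0,3,3,q)
print(p);chk(p,r,PD,Rd,16,2,q)
E
```

```text
[[-0.005, -0.001, -0.035], [0.0, 0.0, 0.0]]
[[-0.005, -0.001, -0.035], [0.0, 0.0, 0.0]]
per row mm 10.5 deg 0.0
    2 [ 0.72  0.17 -0.92  1.19 -0.31 -0.24] 0.0
[[-0.04, 0.0, 0.006], [0.0, 0.0, 0.0]]
[[-0.04, 0.0, 0.006], [0.0, 0.0, 0.0]]
[[-0.04, 0.0, 0.006], [0.0, 0.0, 0.0]]
[[-0.04, 0.0, 0.006], [0.0, 0.0, 0.0]]
[[-0.04, 0.0, 0.006], [0.0, 0.0, 0.0]]
per row mm 12.0 deg 0.0
    3 [ 0.65  0.16 -1.    1.47 -0.26 -0.47] 0.0
    4 [ 0.61  0.16 -1.03  1.58 -0.25 -0.55] 0.0
    5 [ 0.57  0.16 -1.04  1.7  -0.23 -0.63] 0.0
[[0.044, -0.001, -0.114], [0.0, 0.0, 0.0]]
[[0.044, -0.001, -0.114], [0.0, 0.0, 0.0]]
[[0.044, -0.001, -0.114], [0.0, 0.0, 0.0]]
per row mm 36.8 deg 0.0
    1 [ 0.81  0.1  -1.    1.18 -0.34 -0.31] 0.0
    3 [ 0.99  0.   -0.84  0.73 -0.58  0.02] 0.0
[477.00353394 262.82818361 269.66850047]
[[0.01, 0.1, 0.01], [-0.01, -0.01, 0.05]]
[[0.02, 0.1, 0.01], [-0.01, -0.01, 0.05]]
[[0.03, 0.1, 0.01], [-0.01, -0.01, 0.05]]
[[0.04, 0.09, 0.01], [-0.01, -0.01, 0.05]]
[[0.05, 0.09, 0.01], [-0.01, -0.01, 0.05]]
[[0.06, 0.08, 0.01], [-0.01, -0.01, 0.05]]
[[0.07, 0.08, 0.01], [-0.01, -0.01, 0.05]]
[[0.08, 0.07, 0.01], [-0.01, -0.01, 0.05]]
[[0.08, 0.06, 0.01], [-0.01, -0.01, 0.05]]
[[0.09, 0.05, 0.01], [-0.01, -0.01, 0.05]]
[[0.09, 0.04, 0.01], [-0.01, -0.01, 0.05]]
[[0.1, 0.03, 0.01], [-0.01, -0.01, 0.05]]
[[0.1, 0.02, 0.01], [-0.01, -0.01, 0.05]]
[[0.1, 0.01, 0.01], [-0.01, -0.01, 0.05]]
[[0.1, 0.0, 0.01], [-0.01, -0.01, 0.05]]
[[0.1, -0.01, 0.0], [-0.01, -0.01, 0.05]]
per row mm 31.0 deg 5.6
    16 [-0.06  0.28 -0.2  -0.   -1.09  0.15] 0.0
```

```bash
python3 - <<'E'
from np_ import *
R0=T[:3,:3];p0=T[:3,3]
p,r,q=chk(p0,R0,p0+21*e2,R0,2)
p,r,q=chk(p,r,p-24*e1,R0,2,3,q)
G=p+54*r[:,2];R1=tilt(12,1.4,1);G1=G+[-65,0,0]
p,r,q=chk(p,r,G1-54*R1[:,2],R1,6,3,q)
p,r,q=chk(p,r,p+[0,0,95],R1,3,3,q)
print(p);chk(p,r,PD,Rd,16,2,q)
E
```

```text
[[-0.005, -0.001, -0.035], [0.0, 0.0, 0.0]]
[[-0.005, -0.001, -0.035], [0.0, 0.0, 0.0]]
per row mm 10.5 deg 0.0
    2 [ 0.72  0.17 -0.92  1.19 -0.31 -0.24] 0.0
[[-0.04, 0.0, 0.006], [0.0, 0.0, 0.0]]
[[-0.04, 0.0, 0.006], [0.0, 0.0, 0.0]]
per row mm 12.0 deg 0.0
    2 [ 0.68  0.16 -0.98  1.37 -0.28 -0.39] 0.0
[[-0.025, -0.001, -0.015], [-0.0, -0.021, -0.0]]
[[-0.026, -0.001, -0.014], [-0.0, -0.021, -0.0]]
[[-0.026, -0.001, -0.013], [-0.0, -0.021, -0.0]]
[[-0.027, -0.001, -0.012], [-0.0, -0.021, -0.0]]
[[-0.027, -0.001, -0.011], [-0.0, -0.021, -0.0]]
[[-0.028, -0.001, -0.01], [-0.0, -0.021, -0.0]]
per row mm 8.7 deg 2.4
    6 [ 0.97  0.16 -0.69  0.3  -0.61  0.39] 0.0
[[0.022, -0.0, -0.103], [-0.0, 0.0, -0.0]]
[[0.022, -0.0, -0.103], [-0.0, 0.0, -0.0]]
[[0.022, -0.0, -0.103], [-0.0, 0.0, -0.0]]
per row mm 31.7 deg 0.1
    3 [ 0.98  0.06 -0.54  0.22 -0.87  0.48] 0.0
[464.48920534 263.39925466 280.31513066]
[[0.02, 0.1, 0.01], [-0.0, -0.01, 0.05]]
[[0.03, 0.1, 0.01], [-0.0, -0.01, 0.05]]
[[0.04, 0.1, 0.01], [-0.0, -0.01, 0.05]]
[[0.05, 0.09, 0.01], [-0.0, -0.01, 0.05]]
[[0.06, 0.09, 0.0], [-0.0, -0.01, 0.05]]
[[0.06, 0.08, 0.0], [-0.0, -0.01, 0.05]]
[[0.07, 0.07, 0.0], [-0.0, -0.01, 0.05]]
[[0.08, 0.07, 0.0], [-0.0, -0.01, 0.05]]
[[0.09, 0.06, -0.0], [-0.0, -0.01, 0.05]]
[[0.09, 0.05, -0.0], [-0.0, -0.01, 0.05]]
[[0.1, 0.04, -0.0], [-0.0, -0.01, 0.05]]
[[0.1, 0.03, -0.01], [-0.0, -0.01, 0.05]]
[[0.1, 0.02, -0.01], [-0.0, -0.01, 0.05]]
[[0.1, 0.01, -0.01], [-0.0, -0.01, 0.05]]
[[0.1, 0.0, -0.01], [-0.0, -0.01, 0.05]]
[[0.1, -0.01, -0.01], [-0.0, -0.01, 0.05]]
per row mm 31.2 deg 5.4
    16 [-0.06  0.28 -0.2  -0.   -1.09  0.15] 0.0
```

Request:
move_arm(
  increments=[
    [[-0.005,-0.001,-0.035],[0,0,0],-0.2],
    [[-0.005,-0.001,-0.035],[0,0,0],-0.2],
    [[-0.04,0,0.006],[0,0,0],-0.2],
    [[-0.04,0,0.006],[0,0,0],-0.2],
    [[-0.025,-0.001,-0.015],[0,-0.021,0],-0.2],
    [[-0.026,-0.001,-0.014],[0,-0.021,0],-0.2],
    [[-0.026,-0.001,-0.013],[0,-0.021,0],-0.2],
  ],
)

```text
t: 18.15
eef_pos: [491.3, 263.7, 182.4]
orientation: [-3.09, -0.037, -0.523]
wrist_force: [1.3, -0.1, -0.4]
gripper_width: 51.0
finger_force: 42.3
```

Request:
move_arm(
  increments=[
    [[-0.027,-0.001,-0.012],[0,-0.021,0],-0.2],
    [[-0.027,-0.001,-0.011],[0,-0.021,0],-0.2],
    [[-0.028,-0.001,-0.01],[0,-0.021,0],-0.2],
    [[-0.06,0,-0.03],[0,0,0],-0.2],
    [[0.01,0,-0.1],[0,0,0],-0.2],
    [[0.02,0,-0.1],[0,0,0],-0.2],
    [[0.02,0,-0.1],[0,0,0],-0.2],
    [[0,0,0],[0,0,0],-0.2],
  ],
)

```text
t: 19.15
eef_pos: [442.0, 263.3, 283.4]
orientation: [-3.115, -0.036, -0.336]
wrist_force: [0.7, -0.5, -2.0]
gripper_width: 50.9
finger_force: 42.3
```

```bash
python3 - <<'E'
from np_ import *
print(T[:3,3],st['gripper_width'],st['joint_positions'].round(2))
chk(T[:3,3],T[:3,:3],PD,Rd,15,3)
E
```

```text
[441.98426077 263.2608165  283.35801016] 50.913288541846136 [ 1.02  0.02 -0.58  0.23 -0.87  0.43]
[[0.023, 0.109, 0.01], [-0.006, -0.006, 0.05]]
[[0.034, 0.106, 0.011], [-0.006, -0.006, 0.05]]
[[0.044, 0.102, 0.011], [-0.006, -0.006, 0.05]]
[[0.054, 0.097, 0.012], [-0.006, -0.006, 0.05]]
[[0.064, 0.091, 0.012], [-0.006, -0.006, 0.05]]
[[0.073, 0.084, 0.013], [-0.006, -0.006, 0.05]]
[[0.081, 0.076, 0.013], [-0.006, -0.006, 0.05]]
[[0.088, 0.068, 0.013], [-0.006, -0.006, 0.05]]
[[0.095, 0.058, 0.012], [-0.006, -0.006, 0.05]]
[[0.1, 0.049, 0.012], [-0.006, -0.006, 0.05]]
[[0.105, 0.038, 0.011], [-0.006, -0.006, 0.05]]
[[0.108, 0.027, 0.01], [-0.006, -0.006, 0.05]]
[[0.111, 0.016, 0.009], [-0.006, -0.006, 0.05]]
[[0.112, 0.005, 0.008], [-0.006, -0.006, 0.05]]
[[0.112, -0.006, 0.006], [-0.006, -0.006, 0.05]]
per row mm 33.6 deg 5.8
    15 [-0.06  0.28 -0.2  -0.   -1.09  0.15] 0.0
```

Request:
move_arm(
  increments=[
    [[0.023,0.109,0],[-0.006,-0.006,0.05],-0.2],
    [[0.034,0.106,0],[-0.006,-0.006,0.05],-0.2],
    [[0.044,0.102,0],[-0.006,-0.006,0.05],-0.2],
    [[0.054,0.097,0],[-0.006,-0.006,0.05],-0.2],
    [[0.064,0.091,0],[-0.006,-0.006,0.05],-0.2],
    [[0.073,0.084,0.005],[-0.006,-0.006,0.05],-0.2],
    [[0.081,0.076,0.005],[-0.006,-0.006,0.05],-0.2],
    [[0.088,0.068,0.005],[-0.006,-0.006,0.05],-0.2],
  ],
)

```text
t: 20.15
eef_pos: [502.0, 1.9, 291.7]
orientation: [2.89, -1.199, 0.157]
wrist_force: [0.2, 0.4, -0.8]
gripper_width: 51.0
finger_force: 43.5
```

Request:
move_arm(
  increments=[
    [[0.095,0.058,0.005],[-0.006,-0.006,0.05],-0.2],
    [[0.1,0.049,0.005],[-0.006,-0.006,0.05],-0.2],
    [[0.105,0.038,0.005],[-0.006,-0.006,0.05],-0.2],
    [[0.108,0.027,0.005],[-0.006,-0.006,0.05],-0.2],
    [[0.111,0.016,0.005],[-0.006,-0.006,0.05],-0.2],
    [[0.112,0.005,0.005],[-0.006,-0.006,0.05],-0.2],
    [[0.112,-0.006,0.005],[-0.006,-0.006,0.05],-0.2],
    [[0,0,0],[0,0,0],-0.2],
  ],
)

```text
t: 21.15
eef_pos: [558.2, -226.5, 290.4]
orientation: [2.296, -2.115, -0.019]
wrist_force: [-0.4, -0.8, -1.4]
gripper_width: 50.7
finger_force: 43.5
```

```bash
python3 look.py wrist w8; python3 look.py scene s4; python3 look.py side d4; python3 - <<'E'
from np_ import *
import cv2
print(T[:3,3],st['gripper_width'],PD,F)
w=cv2.imread("pics/w8.png");a=cv2.imread("pics/s4.png")[200:380,200:400];b=cv2.imread("pics/d4.png")[100:260,220:400]
m=np.zeros((600,800,3),np.uint8);m[:330,:440]=cv2.resize(w,(440,330));m[:320,444:800]=cv2.resize(a,(356,320),interpolation=2);m[330:600,:304]=cv2.resize(b,(304,270),interpolation=2)
g=cv2.imread("pics/w5.png");m[330:600,440:800]=cv2.resize(g,(360,270));cv2.imwrite("pics/m4.png",m)
chk(T[:3,3],T[:3,:3],np.r_[PD[:2],150],Rd,4,3)
E
```

```text
21.15 [ 558.2 -226.5  290.4] [ 2.296 -2.115 -0.019] [-0.06  0.26 -0.17  0.01 -1.17  0.14] [-0.4 -0.8 -1.4] 50.7 43.5
21.2 [ 558.  -225.5  290.7] [ 2.299 -2.113 -0.019] [-0.06  0.26 -0.17  0.01 -1.17  0.14] [-0.5 -0.4 -0.6] 51.0 43.5
21.25 [ 558.  -224.8  291.1] [ 2.301 -2.112 -0.018] [-0.05  0.26 -0.17  0.01 -1.17  0.14] [-0.2 -0.2 -0.5] 50.6 43.5
[ 558.13779783 -224.45547109  291.53017189] 50.87040396619307 [ 562.730174   -225.94053789  260.        ] [ 471.35147002 -268.72993445]
[[0.001, -0.006, 0.118], [0.003, -0.0, -0.001]]
[[0.001, -0.005, 0.118], [0.003, -0.0, -0.001]]
[[0.001, -0.005, 0.118], [0.003, -0.0, -0.001]]
[[0.001, -0.004, 0.118], [0.003, -0.0, -0.001]]
per row mm 35.4 deg 0.3
    4 [-0.06  0.39 -0.32  0.   -0.86  0.15] 0.0
```

View pics/m4.png

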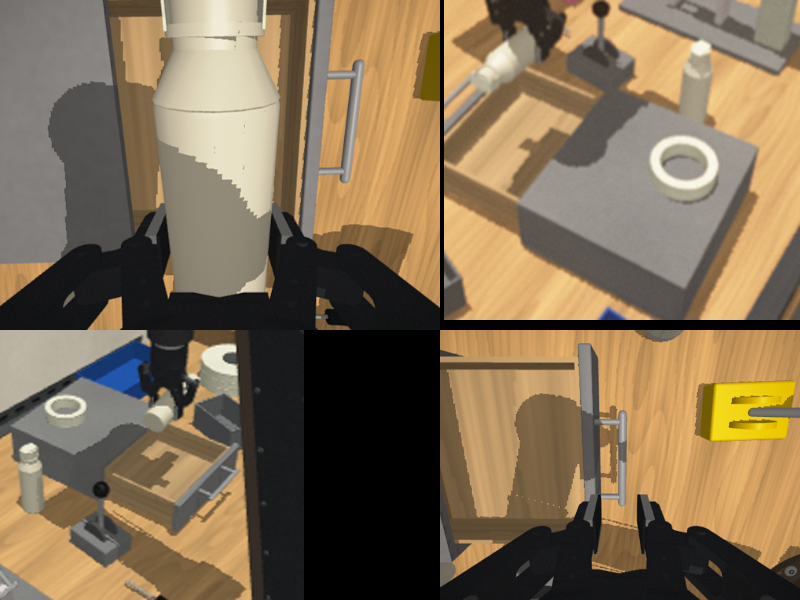

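m4: the bottle is held squarely and centred over the open drawer (the interior spans columns 117–305 in the wrist tile, and the bottle is at about 215). The lever is upright. Lowering now.

Request:
move_arm(
  increments=[
    [[0.001,-0.006,0.118],[0.003,0,-0.001],-0.2],
    [[0.001,-0.005,0.118],[0.003,0,-0.001],-0.2],
    [[0.001,-0.005,0.118],[0.003,0,-0.001],-0.2],
    [[0.001,-0.004,0.118],[0.003,0,-0.001],-0.2],
    [[0,0,0.07],[0,0,0],-0.2],
    [[0,0,0.05],[0,0,0],-0.2],
    [[0,0,0],[0,0,0],-0.2],
    [[0,0,0],[0,0,0],-0.2],
  ],
)

```text
t: 22.3
eef_pos: [564.3, -226.3, 115.6]
orientation: [-2.323, 2.112, -0.011]
wrist_force: [0.1, -0.2, -0.5]
gripper_width: 50.6
finger_force: 43.6
```

Request:
move_arm(
  increments=[
    [[0,0,0.01],[0,0,0],-0.2],
    [[0,0,0.01],[0,0,0],-0.2],
    [[0,0,0],[0,0,0],-0.2],
  ],
)

```text
t: 22.68
eef_pos: [564.1, -226.8, 109.0]
orientation: [-2.323, 2.113, -0.011]
wrist_force: [0.8, -1.1, 1.0]
gripper_width: 50.9
finger_force: 43.9
```

The bottle sits 9° off square in the grip, because I gripped at 26° instead of 35°. I'll level it before setting it down.

Request:
move_arm(
  increments=[
    [[0.01,0,-0.01],[0,-0.026,0],-0.2],
    [[0.01,0,0],[0,-0.026,0],-0.2],
    [[0.008,0,0.01],[0,-0.026,0],-0.2],
    [[0,0,0],[0,0,0],-0.2],
    [[0,0,0],[0,0,0],-0.2],
  ],
)

```text
t: 23.3
eef_pos: [564.2, -234.6, 108.1]
orientation: [-2.243, 2.041, 0.166]
wrist_force: [-0.1, -0.2, -1.2]
gripper_width: 50.8
finger_force: 43.5
```

Request:
move_arm(
  increments=[
    [[0,0,0.007],[0,0,0],-0.2],
    [[0,0,0.007],[0,0,0],-0.2],
    [[0,0,0],[0,0,0],-0.2],
  ],
)

```text
t: 23.68
eef_pos: [564.3, -233.6, 103.9]
orientation: [-2.243, 2.039, 0.167]
wrist_force: [0.5, -1.0, -1.0]
gripper_width: 50.9
finger_force: 43.5
```

Request:
move_arm(
  increments=[
    [[0,0,0.004],[0,0,0],-0.2],
    [[0,0,0.004],[0,0,0],-0.2],
    [[0,0,0],[0,0,0],-0.2],
  ],
)

```text
t: 24.05
eef_pos: [564.5, -233.6, 101.7]
orientation: [-2.243, 2.04, 0.166]
wrist_force: [0.3, -0.2, 0.0]
gripper_width: 50.9
finger_force: 43.8
```

Request:
move_arm(
  increments=[
    [[0,0,0.005],[0,0,0],-0.2],
    [[0,0,0],[0,0,0],-0.2],
  ],
)

```text
t: 24.3
eef_pos: [565.3, -233.5, 101.6]
orientation: [-2.242, 2.039, 0.163]
wrist_force: [-0.1, 2.1, 8.7]
gripper_width: 50.7
finger_force: 44.4
```

Request:
move_arm(
  increments=[
    [[0,0,0],[0,0,0],0.3],
    [[0,0,0],[0,0,0],0.5],
    [[0,0,0],[0,0,0],0.6],
    [[0,0,0],[0,0,0],0.6],
    [[0,0,-0.05],[0,0,0],0.6],
    [[0,0,-0.15],[0,0,0],0.6],
    [[0,0,-0.2],[0,0,0],0.6],
    [[0,0,-0.15],[0,0,0],0.6],
  ],
)

```text
t: 25.3
eef_pos: [566.3, -259.1, 267.3]
orientation: [-2.242, 2.039, 0.162]
wrist_force: [-0.0, -0.7, -1.2]
gripper_width: 68.2
finger_force: 0.0
```

```bash
python3 look.py wrist w9; python3 - <<'E'
from np_ import *
print(T[:3,3])
W=np.load("w9T.npy");w=cv2.imread("pics/w9.png")
# bottle mask: pale; print its pixel box and points at axis height
hsv=cv2.cvtColor(w,cv2.COLOR_BGR2HSV);m=((hsv[...,1]<60)&(hsv[...,2]>165)).astype(np.uint8);k,l,s,c=cv2.connectedComponentsWithStats(m)
for i in np.argsort(-s[1:,4])[:4]+1:print(s[i],c[i],ray(KW,W,c[i],48).round())
ys,xs=np.where(l==np.argmax(s[1:,4])+1)
(cx,cy),(ww,hh),an=cv2.minAreaRect(np.column_stack([xs,ys]).astype(np.float32));bp=cv2.boxPoints(((cx,cy),(ww,hh),an));print([ray(KW,W,p,55).round()[:2] for p in bp])
print("floor",F,"handle px",[proj(KW,W,np.r_[H+k*dy,78]).round() for k in(-60,60)])
g=cv2.cvtColor(w,cv2.COLOR_BGR2GRAY);
for s_ in cv2.createLineSegmentDetector().detect(g)[0][:,0]:
    if s_[0]>330 and s_[1]<330 and np.hypot(*(s_[:2]-s_[2:]))>60:print(s_.round())
p=np.r_[H,0];p0,R0=T[:3,3],T[:3,:3]
a_,b_,q=chk(p0,R0,p+[0,0,200],Rd,6);chk(a_,b_,p+[0,0,133],Rd,3,3,q)
E
```

```text
25.3 [ 566.3 -259.1  267.3] [-2.242  2.039  0.162] [-0.19  0.34 -0.05 -0.16 -1.22  0.34] [-0.  -0.7 -1.2] 68.2 0.0
[ 568.00961126 -260.71437238  273.67893565]
[ 249  167   59   93 4540] [278.45154185 214.40859031] [ 564. -209.   48.]
[ 251   51   58   89 3453] [279.48392702  91.1251086 ] [ 573. -314.   48.]
[ 461   85   47  162 1186] [484.23946037 163.92748735] [ 396. -272.   48.]
[453 100  41   6 202] [472.98514851 102.07425743] [ 423. -320.   48.]
[array([ 592., -253.]), array([ 545., -258.]), array([ 533., -169.]), array([ 587., -163.])]
floor [ 471.35147002 -268.72993445] handle px [array([504.,  87.]), array([463., 240.])]
[499. 323. 559. 376.]
[412. 179. 443.   0.]
[395. 277. 412. 180.]
[456. 227. 478. 136.]
[434.   0. 390. 273.]
[450.   0. 399. 283.]
[384.   1. 193.   1.]
[474.   0. 455.  94.]
[499.  84. 457. 244.]
[452. 110. 428. 223.]
[464. 243. 504.  89.]
[369. 262. 403.   1.]
[539.  87. 509. 165.]
[491. 187. 465. 249.]
[558. 204. 523. 277.]
[530. 205. 555. 148.]
[544. 120. 485. 257.]
[352. 300. 204. 300.]
[524. 232. 554. 166.]
[443. 223. 464. 157.]
[[0.005, 0.086, 0.039], [-0.001, 0.012, 0.0]]
[[0.004, 0.085, 0.04], [-0.001, 0.012, 0.0]]
[[0.003, 0.085, 0.04], [-0.001, 0.012, 0.0]]
[[0.002, 0.085, 0.04], [-0.001, 0.012, 0.0]]
[[0.001, 0.085, 0.04], [-0.001, 0.012, 0.0]]
[[0.0, 0.085, 0.041], [-0.001, 0.012, 0.0]]
per row mm 28.3 deg 1.4
    6 [-0.19  0.17 -0.51  0.   -0.9   0.28] 0.0
[[0.001, 0.001, 0.075], [-0.0, 0.0, 0.0]]
[[0.001, 0.001, 0.075], [-0.0, 0.0, 0.0]]
[[0.001, 0.001, 0.075], [-0.0, 0.0, 0.0]]
per row mm 22.4 deg 0.1
    3 [-0.19  0.26 -0.58  0.   -0.73  0.28] 0.0
```

The bottle lies in the drawer (rays give x≈565–573, y≈−165 to −330), and the handle is where predicted. I'll go back to the handle.

Request:
move_arm(
  increments=[
    [[0.005,0.086,0.039],[-0.001,0.012,0],-0.4],
    [[0.004,0.085,0.04],[-0.001,0.012,0],-0.4],
    [[0.003,0.085,0.04],[-0.001,0.012,0],-0.4],
    [[0.002,0.085,0.04],[-0.001,0.012,0],-0.4],
    [[0.001,0.085,0.04],[-0.001,0.012,0],-0.4],
    [[0,0.085,0.041],[-0.001,0.012,0],-0.4],
    [[0,0,0],[0,0,0],-0.4],
    [[0,0,0],[0,0,0],-0.4],
  ],
)

```text
t: 26.35
eef_pos: [414.0, -271.0, 192.2]
orientation: [-2.324, 2.112, 0.015]
wrist_force: [0.2, 0.3, -0.3]
gripper_width: 25.4
finger_force: 0.0
```

```bash
python3 look.py wrist w10; python3 - <<'E'
from np_ import *
W=np.load("w10T.npy");g=cv2.cvtColor(cv2.imread("pics/w10.png"),cv2.COLOR_BGR2GRAY)
print(T[:3,3],st['gripper_width'],[proj(KW,W,np.r_[H+k*dy,78]).round(1) for k in(-55,-30)])
for k in(-50,-40,-30):
    u,v=proj(KW,W,np.r_[H+k*dy,78]).round().astype(int);print(v,u,[int(x) for x in g[v,u-24:u+25:2]])
chk(T[:3,3],T[:3,:3],np.r_[H,133],Rd,4)
E
```

```text
26.35 [ 414.  -271.   192.2] [-2.324  2.112  0.015] [-0.19  0.17 -0.52 -0.01 -0.88  0.29] [ 0.2  0.3 -0.3] 25.4 0.0
[ 414.20128035 -270.97075328  192.1193176 ] 25.562756993904443 [array([276.2, 138.5]), array([276.2, 185. ])]
148 276 [196, 197, 197, 198, 199, 200, 188, 149, 162, 179, 204, 190, 168, 155, 141, 149, 182, 183, 182, 179, 171, 166, 170, 172, 173]
167 276 [114, 111, 111, 117, 124, 95, 109, 149, 160, 177, 198, 192, 166, 155, 141, 147, 180, 178, 175, 168, 163, 167, 171, 172, 173]
185 276 [112, 109, 115, 121, 121, 100, 96, 102, 103, 107, 105, 123, 172, 135, 144, 113, 107, 106, 101, 98, 100, 102, 104, 104, 103]
[[0.003, -0.001, 0.049], [0.001, 0.001, 0.0]]
[[0.003, -0.001, 0.049], [0.001, 0.001, 0.0]]
[[0.003, -0.001, 0.049], [0.001, 0.001, 0.0]]
[[0.003, -0.001, 0.049], [0.001, 0.001, 0.0]]
per row mm 14.8 deg 0.1
    4 [-0.19  0.26 -0.59  0.   -0.72  0.28] 0.0
```

Request:
move_arm(
  increments=[
    [[0.003,-0.001,0.049],[0.001,0.001,0],-0.4],
    [[0.003,-0.001,0.049],[0.001,0.001,0],-0.4],
    [[0.003,-0.001,0.049],[0.001,0.001,0],-0.4],
    [[0.003,-0.001,0.049],[0.001,0.001,0],-0.4],
    [[0,0,0],[0,0,0],-1],
    [[0,0,0],[0,0,0],-1],
    [[0,0,0],[0,0,0],-1],
  ],
  grip_force=40,
)

```text
t: 27.28
eef_pos: [414.0, -274.0, 131.8]
orientation: [2.324, -2.114, -0.002]
wrist_force: [1.5, -5.7, -17.3]
gripper_width: 9.2
finger_force: 38.7
```

Request:
move_arm(
  increments=[
    [[0,-0.03,0],[0,0,0],-1],
    [[0,-0.06,0],[0,0,0],-1],
    [[0,-0.09,0],[0,0,0],-1],
    [[0,-0.09,0],[0,0,0],-1],
    [[0,-0.09,0],[0,0,0],-1],
    [[0,-0.09,0],[0,0,0],-1],
    [[0,-0.09,0],[0,0,0],-1],
    [[0,-0.05,0],[0,0,0],-1],
  ],
)

```text
t: 28.28
eef_pos: [590.8, -256.4, 131.8]
orientation: [2.324, -2.113, -0.003]
wrist_force: [-1.5, 2.5, -7.4]
gripper_width: 9.6
finger_force: 39.8
```

Small steps now until the stop is felt.

Request:
move_arm(
  increments=[
    [[0,-0.02,0],[0,0,0],-1],
    [[0,-0.01,0],[0,0,0],-1],
    [[0,0,0],[0,0,0],-1],
  ],
)

```text
t: 28.65
eef_pos: [598.9, -255.6, 131.9]
orientation: [-2.324, 2.113, 0.002]
wrist_force: [0.7, 5.7, -12.4]
gripper_width: 9.6
finger_force: 39.3
```

Request:
move_arm(
  increments=[
    [[0,-0.01,0],[0,0,0],-1],
    [[0,-0.005,0],[0,0,0],-1],
    [[0,0,0],[0,0,0],-1],
  ],
)

```text
t: 29.02
eef_pos: [602.2, -255.3, 131.8]
orientation: [2.323, -2.114, -0.004]
wrist_force: [-3.0, 4.4, -10.1]
gripper_width: 9.7
finger_force: 39.6
```

Request:
move_arm(
  increments=[
    [[0,-0.01,0],[0,0,0],-1],
    [[0,0,0],[0,0,0],-1],
    [[0,0,0],[0,0,0],-1],
  ],
)

```text
t: 29.4
eef_pos: [602.5, -255.3, 131.8]
orientation: [2.32, -2.112, -0.011]
wrist_force: [-11.8, 4.7, -3.7]
gripper_width: 9.7
finger_force: 40.4
```

Request:
move_arm(
  increments=[
    [[0,-0.007,0],[0,0,0],-1],
    [[0,0,0],[0,0,0],-1],
  ],
)

```text
t: 29.65
eef_pos: [602.8, -255.3, 131.7]
orientation: [2.318, -2.111, -0.015]
wrist_force: [-18.6, 4.4, 2.1]
gripper_width: 9.7
finger_force: 40.9
```

The stop is reached: force climbs and the arm no longer moves. Releasing and lifting away.

Request:
move_arm(
  increments=[
    [[0,0,0],[0,0,0],-0.4],
    [[0,0,0],[0,0,0],-0.4],
    [[0,0,0],[0,0,0],-0.4],
    [[0,0,-0.1],[0,0,0],-0.4],
    [[0,0,-0.2],[0,0,0],-0.4],
    [[0.1,0,-0.2],[0,0,0],-0.4],
    [[0.1,0,0],[0,0,0],-0.4],
    [[0,0,0],[0,0,0],-0.4],
  ],
)

```text
t: 30.65
eef_pos: [615.4, -314.7, 279.6]
orientation: [-2.321, 2.114, -0.005]
wrist_force: [-0.2, -0.1, -1.3]
gripper_width: 25.8
finger_force: 0.0
```

```bash
python3 look.py scene s5; python3 look.py side d5; python3 - <<'E'
from h import *
T1,T2=np.load("T1.npy"),np.load("T2.npy")
def ballpix(n,box):
    x0,y0,x1,y1=box;g=cv2.cvtColor(cv2.imread(f"pics/{n}.png"),cv2.COLOR_BGR2GRAY)[y0:y1,x0:x1]
    k,l,st,c=cv2.connectedComponentsWithStats((g<40).astype(np.uint8));i=1+np.argmax(st[1:,4]);return c[i]+[x0,y0]
b=ballpix("s5",(278,195,298,215));c=ballpix("d5",(268,185,292,205));print("ball",b,c,*tri([(K1,T1,b),(K2,T2,c)]))
for i,(x0,y0,x1,y1) in(("spare1 s",(328,220,355,272)),("can s",(128,270,165,318)),("bin s",(145,315,215,390))):
    A=cv2.imread("pics/scene0.png")[y0:y1,x0:x1].astype(int);B=cv2.imread("pics/s5.png")[y0:y1,x0:x1].astype(int);print(i,(abs(A-B).max(2)>60).mean().round(3))
for i,(x0,y0,x1,y1) in(("spare2 d",(140,285,178,342)),("spare1 d",(228,165,250,210)),("bin d",(330,135,378,172)),("cab d",(225,130,325,200))):
    A=cv2.imread("pics/side0.png")[y0:y1,x0:x1].astype(int);B=cv2.imread("pics/d5.png")[y0:y1,x0:x1].astype(int);print(i,(abs(A-B).max(2)>60).mean().round(3))
# handle in side/scene vs expectation, shut
g=cv2.cvtColor(cv2.imread("pics/d5.png"),cv2.COLOR_BGR2GRAY)
E
```

```text
30.65 [ 615.4 -314.7  279.6] [-2.321  2.114 -0.005] [-0.19  0.4   0.01 -0.   -1.18  0.29] [-0.2 -0.1 -1.3] 25.8 0.0
30.7 [ 615.  -313.7  278.7] [-2.322  2.114 -0.003] [-0.19  0.4   0.01 -0.   -1.18  0.28] [-0.2  0.4 -0.5] 25.5 0.0
ball [287.22222222 206.44444444] [279.37313433 194.25373134] [544.50965042  -6.30091099 154.75594038] [1.0, 1.0]
spare1 s 0.0
can s 0.332
bin s 0.098
spare2 d 0.0
spare1 d 0.003
bin d 0.317
cab d 0.03
```

```bash
python3 look.py wrist w11; python3 - <<'E'
from h import *
from plant import bot
W=np.load("w11T.npy");g=cv2.cvtColor(cv2.imread("pics/w11.png"),cv2.COLOR_BGR2GRAY)
a=np.radians(5.4);H=np.array([602.6,-255.3]);dx=np.array([np.cos(a),np.sin(a)]);dy=np.array([-np.sin(a),np.cos(a)])
A,B=[proj(KW,W,np.r_[H+k*dy,78]) for k in(-55,55)];print("expected",A.round(),B.round())
for s in cv2.createLineSegmentDetector().detect(g)[0][:,0]:
    if np.hypot(*(s[:2]-s[2:]))>50 and s[[1,3]].max()<330:
        P,Q=[ray(KW,W,p,78)[:2] for p in(s[:2],s[2:])];d=(P+Q)/2-H;print(s.round(),"along drawer x from handle mm",(d@dx).round(1))
im=cv2.imread("pics/s5.png");hs=cv2.imread("pics/scene0.png")
E
```

```text
30.75 [ 614.8 -313.1  278.3] [-2.323e+00  2.113e+00 -1.000e-03] [-0.19  0.4   0.01 -0.   -1.18  0.28] [ 0.2 -0.7  0.3] 25.5 0.0
expected [288. 208.] [287. 323.]
[248. 107. 251. 208.] along drawer x from handle mm 30.5
[252. 256. 252. 308.] along drawer x from handle mm 31.1
[294. 197. 294. 303.] along drawer x from handle mm -5.3
[280. 299. 280. 218.] along drawer x from handle mm 6.3
[212.  99. 149. 100.] along drawer x from handle mm 81.2
[219. 128. 225. 236.] along drawer x from handle mm 53.4
[123. 100.   1. 100.] along drawer x from handle mm 170.7
[222. 243. 216. 124.] along drawer x from handle mm 55.6
[542. 189. 522. 253.] along drawer x from handle mm -202.7
[243. 227. 240. 137.] along drawer x from handle mm 37.7
[224.  93. 228.  11.] along drawer x from handle mm 46.0
[183.  27. 180.  92.] along drawer x from handle mm 78.5
[421.  84. 437.   2.] along drawer x from handle mm -100.3
[160.  93. 159.  14.] along drawer x from handle mm 93.8
[110.  63. 107.   1.] along drawer x from handle mm 129.1
[366. 273. 379. 203.] along drawer x from handle mm -71.6
[370. 169. 352. 278.] along drawer x from handle mm -60.7
[359. 257. 369. 201.] along drawer x from handle mm -64.0
[459. 329. 482. 244.] along drawer x from handle mm -161.6
[432.   6. 418.  81.] along drawer x from handle mm -97.6
[481.  24. 466.  83.] along drawer x from handle mm -133.5
[515. 247. 489. 327.] along drawer x from handle mm -189.3
[471. 113. 460. 162.] along drawer x from handle mm -136.8
```

The handle bar is at the shut position (edges at −5.3 and +6.3 mm around the expected axis).

```bash
python3 -c "
from plant import bot
print(bot.hand_in())"
```

```text
the job is handed in; nothing more can be done
None
```

I set the lever upright to within about 0.02 rad, laid the bottle on its side in the drawer, pushed the drawer shut to its stop, and handed in at about 31 s. Image checks show both standing bottles unmoved. The can and bin checks were inconclusive (parts of those views had changed, likely the arm or its shadow), though I never reached for either.

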